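Prise open the pantry bin and draw out the dough paddle

ROBOT

A 6-joint arm with a two-finger parallel gripper is mounted at the origin on the work surface. World frame = base frame: x ahead of the robot, y to its left, z up, the work surface at z = 0. Lengths are in m, angles in rad, forces in N, time in s.
With the tool pointing down it reaches from about 0.35 to 0.975 m from the base axis. Payload 7.1 kg.
Tool frame: the origin (TCP) lies at the very end of the fingers, on their centre line; the grasp point (between the pads) lies 19 mm behind it; z points along the fingers, x is the direction in which the jaws open and shut, and the axes are right-handed (so a half turn about z gives the same grasp; the last joint's range is limited). The gripper opens to 88 mm and grips with 3 to 60 N. Pads are 20 mm wide; open, the fingers measure 115 mm over their backs; the gripper's body (75 mm by 178 mm) begins 61 mm behind the grasp point.
Start: joints at [-1.184, 0.423, 1.63, -0, 1.089, -0.019], TCP at [0.247, -0.574, 0.223] pointing down, gripper open.
Joint ranges: [-3, 3], [-0.9, 2.11], [0.09, 2.58], [-1.31, 4.45], [0.11, 2.69], [-2.54, 2.54]. Speed limits (rad/s): [2.39, 2.39, 3.01, 3.14, 3.14, 3.14].

INTERFACE

Orientations are given as [roll, pitch, yaw] about the fixed x, y, z axes, in that order (R = Rz(yaw) Ry(pitch) Rx(roll)).
In Python, from bench import robot gives the robot as it stands.
- The arm moves only by the tool arm_command, never from a script. Its argument "increments" is a list that holds one entry, the list of rows, each a list of 5 numbers: the shift along the world's x, y, z in cm, then the turn about the world's z in degrees, then the opening, from 0 (shut) to 1 (fully open). A call has 1 to 5 rows; each row is the pose to reach, as a shift and turn from the pose measured when the call began; what a row does not reach only later rows make up. A row lasts 1/8 s, in which the tool goes at most 62.5 mm and 10.7 degrees, less where a joint would pass 70% of its speed; a pose out of reach is approached as far as the arm can. A call with a gripper value outside its range is refused whole. The fingers move at their own pace and stop on an object; the grip force is fixed at half the most. Time passes only in rows, so rows that repeat a pose let the fingers close. It gives the time, the measured TCP pose, the force and the opening at its end, in the units of the state.
- robot.read_state(): the state, without advancing time (a new reading comes with each control period).
- robot.read_camera(name): name is "scene" or "top"; returns a dict with "image" (480x640x3 uint8, red, green, blue), "camera_matrix" (3x3 intrinsics, pixels), "eye" and "rotation" of the camera in the world. Camera axes: x right, y up, looking along -z (the intrinsics and any distortion apply to the point x, -y, -z); pixel columns grow to the right and rows downward; lengths in m; the calibration is good to about 2 mm. A picture is of the moment at which its call begins. There is no depth.
- robot.finish_job(): hands the job in, once; it reports no verdict.
Trained networks look in the newest picture that a camera, given by its name, has taken for a name from the list of things; names that differ only in an ending like _2 or _b are one class to them, and where a whole thing is asked for, a point or a joint stands for the part that bears it (a point fixed in the world has none). Each returns a list of dicts, best first, with "score" (0 to 1); they miss things now and then, are a little off and sometimes report something else, mostly with a low value. They report only what shows in the picture. A call takes as long as a camera call.
- robot.regions_of(thing, camera): "mask" (480x640 bool, what is visible of it) and "point" ([column, row] in pixels, amid what is visible of it).
The state is a dict: "time": time; "joint_pos": joint angles; "qvel": joint speeds; "tau": joint torques, N m; "position": TCP position; "orientation": TCP orientation; "wrist_force": force on the tool from outside, world axes, zero at the start; "moment": the same for the moment, N m; "width": finger opening in m.
Only numpy, scipy, OpenCV 4.12 (cv2) and the standard library are available. Lean on these libraries where they do the work, as an engineer would, in place of code of your own. Each camera call takes 0.05 s, during which the arm holds its last target.

TASK

Use the small prying lever to prise the snap-down hatch of the storage bin past its catch, and swing the hatch right over until it lies back on the bin's fixed cover; then lay the lever flat on the table and let go of it. Take the wooden paddle by its handle, tilt it and draw it out through the hatch opening, and finish while still holding it in the gripper, steady in the air, with both of its ends at least 5 cm above the top of the bin. Do not disturb the other things on the shelf.

Things in the scene. Friction and masses are not known exactly. Their poses are not given: they have to be found in the camera images.
- bin: Grey storage bin, white top, fixed. Origin: centre of underside; x along its 300 mm length away from the robot, y across its 126 mm width. Walls 4, floor 6 mm thick, top at z = 70 mm. The near half of the top (x -150 to -5 mm) is a fixed white cover 6 mm thick; the far half (x -5 to 146, y -59 to 59 mm inside) is the opening, shut at first by the hatch.
- hatch (a joint): White hatch, 6 mm thick, 110 g, flush with the cover; hinge along bin y at bin x -5, z 70 mm. 0 rad shut, grows as its far edge swings up and back to the robot, 3.1 folded on the cover. A sprung catch at the far edge needs about 4 N up at a tab to snap free (first 0.06 rad); then only weight: falls shut before 1.57, open beyond. A 19 mm skirt hangs outside the bin's far wall.
- tab_left (a point): Centre of the underside of the hatch's left (bin +y) prying tab: an ear 45 mm along bin x, 27 mm along bin y, 6 mm thick, standing out sideways from the bin's wall. Shut, its underside is 64 mm above the table, at bin x 118, y 76 mm, with free space below. Moves with the hatch.
- tab_right (a point): The same on the right (bin -y side), at bin x = 118, y = -76 mm.
- paddle: Wooden paddle, 250 mm, about 130 g, flat on the bin's floor along bin x. Origin: mid-length, underside; x points to the handle end. Handle 20 mm wide, 20 tall, x -40 to 125 mm, under the hatch; blade 44 mm wide, 10 thick, x -125 to -40 mm, reaching 110 mm under the cover: raise the handle end about 15 degrees, blade end staying on the floor, then draw it out lengthwise.
- paddle_handle_end (a point): Centre of the paddle's handle end face.
- paddle_blade_end (a point): Centre of the paddle's blade end face.
- lever: Small prying lever flat on the table left of the bin, about 110 g, blade towards the bin. Origin: on the underside where blade and handle meet; x points to the tip. Dark wooden handle 20 mm wide, 24 tall, x -110 to 0 mm; flat steel blade 22 mm wide, 4 mm thick (8 to 12 mm above the underside), x 0 to 70 mm.
- lever_tip (a point): Tip of the lever's blade, mid-thickness (10 mm above the lever's underside).
- jar: Bystander: glass jar with steel lid, 72 mm across, 110 mm tall. Origin under its centre.
- mug: Bystander: white mug, 80 mm across, 90 mm tall. Origin under its centre.
- flat_tin: Bystander: flat steel tin, 82 mm across, 36 mm tall. Origin under its centre.
- cutter: Bystander: steel cutter ring, 68 mm across, 30 mm tall. Origin under its centre.
- bowl: Bystander: white bowl, 140 mm across, 55 mm tall. Origin under its centre.
- tea_box: Bystander: cardboard box 70 x 130 x 60 mm tall. Origin under its centre.
- flask: Bystander: dark steel bottle, 66 mm across, 200 mm tall. Origin under its centre.
- spice: Bystander: small amber spice jar, 44 mm across, 80 mm tall. Origin under its centre.

How it is judged:
By the outcome, as a careful person would: the job done as asked, in the order asked, and still so for the second after the job is handed in, while the arm keeps its last pose, push and grip.
It also fails if it takes over 72 s, if anything falls off the work surface, if the arm or the gripper's body presses on something with over 40 N, if the wrist force passes 120 N, or if a joint passes its speed limit or range.

## Working session

There is one attempt and no reset: what is moved stays moved. The work goes in short steps, Python scripts to look and compute and a tool call to move; the robot and the scene stay as the last step left them, time stands still between calls to the robot, and variables do not carry over. Pictures are saved under pics/ and viewed, and the job is handed in when it is done.

Besides the shell and the picture viewer there is one more tool, called after "Call:" by a JSON object that holds its "fn" and its "kwargs", one argument or row to a line. arm_command: Moves the arm, as the interface text tells. Its arguments: {"type":"object","properties":{"increments":{"type":"array","items":{"type":"array","items":{"type":"array","items":{"type":"number"}}}}},"required":["increments"]}

```bash
ls; mkdir -p pics; python3 - <<'E'
from bench import robot
import cv2,numpy as np
print(robot.read_state())
for n in ["scene","top"]:
    c=robot.read_camera(n)
    cv2.imwrite(f"pics/{n}0.png",c["image"][:,:,::-1])
    print(n,c["camera_matrix"],c["eye"],c["rotation"],[k for k in c])
E
```

```text
pics
{'time': 0.0, 'joint_pos': array([-1.18400440e+00,  4.23811685e-01,  1.63066778e+00, -1.01402748e-05,
        1.08860763e+00, -1.90028028e-02]), 'qvel': array([-0.001333  ,  0.00040708, -0.00023865, -0.00021266, -0.00055043,
       -0.00013217]), 'tau': array([-1.43067016e-03, -5.44638026e+01, -2.73667610e+01,  6.43472141e-02,
        2.28814781e-02, -1.11274171e-04]), 'position': array([ 0.24653165, -0.57372902,  0.22192864]), 'orientation': array([-3.14157323e+00,  1.49433572e-03, -1.16499688e+00]), 'wrist_force': array([-0.41744289, -0.87211292,  0.33029573]), 'moment': array([ 0.01322466, -0.02865429,  0.03445677]), 'width': 0.08802690905750726}
scene [[582.03851297   0.         314.51764627]
 [  0.         582.03851297 233.61879533]
 [  0.           0.           1.        ]] [1.04344392 0.63139769 1.27823989] [0.59375153 0.01527043 2.44929103] ['image', 'camera_matrix', 'eye', 'rotation']
top [[434.75860942   0.         320.03182101]
 [  0.         434.75860942 238.18399648]
 [  0.           0.           1.        ]] [0.42002665 0.01173601 1.1764091 ] [ 0.12145625 -0.00802254 -1.56801659] ['image', 'camera_matrix', 'eye', 'rotation']
```

View pics/scene0.png

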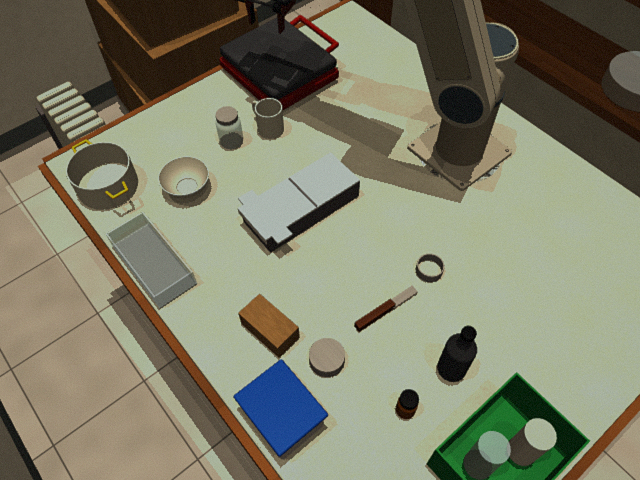

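View pics/top0.png

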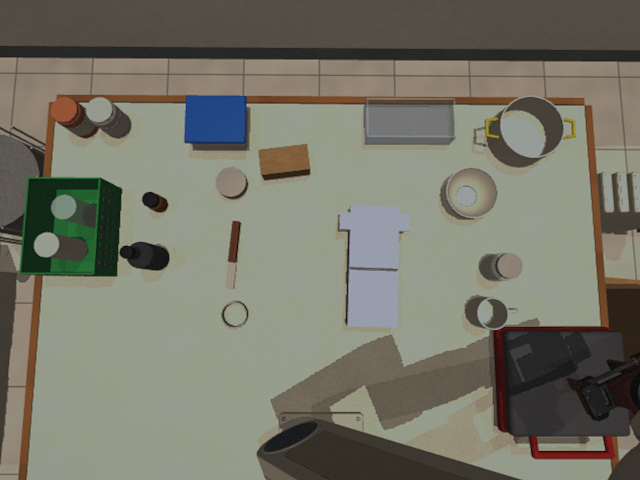

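```bash
cat > h.py <<'E'
from bench import robot
import cv2,numpy as np
from scipy.spatial.transform import Rotation as Ro
from scipy.optimize import least_squares
def cam(n,save=None):
    c=robot.read_camera(n); c["R"]=Ro.from_euler("xyz",c["rotation"]).as_matrix()
    if save: cv2.imwrite(f"pics/{save}.png",c["image"][:,:,::-1])
    return c
def ray(c,p):
    K=c["camera_matrix"]; d=np.array([(p[0]-K[0,2])/K[0,0],-(p[1]-K[1,2])/K[1,1],-1.])
    return c["eye"],c["R"]@d
def onz(c,p,z):
    e,d=ray(c,p); return e+d*(z-e[2])/d[2]
def tri(c1,p1,c2,p2):
    e1,d1=ray(c1,p1);e2,d2=ray(c2,p2)
    A=np.stack([d1,-d2],1);s=np.linalg.lstsq(A,e2-e1,rcond=None)[0]
    a=e1+d1*s[0];b=e2+d2*s[1];return (a+b)/2,np.linalg.norm(a-b)
def proj(c,P):
    q=(np.atleast_2d(P)-c["eye"])@c["R"];K=c["camera_matrix"]
    return np.stack([K[0,0]*q[:,0]/-q[:,2]+K[0,2],K[1,1]*q[:,1]/q[:,2]+K[1,2]],1)
def crop(c,x0,y0,x1,y1,f,name):
    im=cv2.resize(c["image"][y0:y1,x0:x1],None,fx=f,fy=f,interpolation=cv2.INTER_CUBIC)
    cv2.imwrite(f"pics/{name}.png",im[:,:,::-1])
E
python3 - <<'E'
from h import *
t=cam("top");s=cam("scene")
crop(t,320,190,430,340,4,"t_bin"); crop(s,225,140,375,260,5,"s_bin")
crop(t,200,210,270,335,4,"t_lev"); crop(s,340,245,460,340,6,"s_lev")
for n in ["lever","bin","hatch","tab_left","cutter","flat_tin","jar","mug","bowl","tea_box","flask","spice","lever_tip"]:
  for cn,c in (("top",t),("scene",s)):
    r=robot.regions_of(n,cn)
    if r:
        rr=cv2.minAreaRect(np.argwhere(r[0]["mask"])[:,::-1].astype(np.float32))
        print(n,cn,round(r[0]["score"],2),r[0]["point"],onz(c,r[0]["point"],0.02).round(3),[np.round(x,1) for x in rr], len(r))
        if n in("lever","bin"): np.save(f"{n}_{cn}.npy",r[0]["mask"])
    else: print(n,cn,None)
E
```

```text
lever top 0.92 [231.8, 253.9] [0.518 0.238 0.02 ] [array([232.9, 254.4]), array([10.7, 67.7]), np.float64(6.3)] 2
lever scene 0.72 [384.6, 306.5] [0.522 0.236 0.02 ] [array([384.8, 308.2]), array([12.5, 72.2]), np.float64(57.3)] 2
bin top 0.69 [372.2, 262.7] [ 0.496 -0.136  0.02 ] [array([374. , 266.5]), array([123.,  70.]), np.float64(90.0)] 1
bin scene 0.86 [300.9, 199.9] [ 0.474 -0.144  0.02 ] [array([299.2, 196.2]), array([ 64.3, 120.7]), np.float64(57.1)] 1
hatch top 0.8 [374.5, 233.3] [ 0.575 -0.143  0.02 ] [array([374.5, 236.5]), array([63., 69.]), np.float64(90.0)] 1
hatch scene 0.59 [275.8, 208.6] [ 0.544 -0.165  0.02 ] [array([274.9, 207.4]), array([61.7, 62.1]), np.float64(49.0)] 1
tab_left top 0.64 [373.4, 231.4] [ 0.58  -0.141  0.02 ] [array([373.8, 236.3]), array([69.6, 62.9]), np.float64(2.5)] 1
tab_left scene 0.87 [274.0, 208.4] [ 0.547 -0.168  0.02 ] [array([274. , 207.1]), array([63.6, 62.5]), np.float64(49.8)] 1
cutter top 0.59 [224.7, 314.8] [0.358 0.252 0.02 ] [array([234. , 316.5]), array([21., 26.]), np.float64(90.0)] 1
cutter scene 0.79 [426.2, 260.0] [0.352 0
[... 1235 characters left out ...]

flask top 0.59 [143.3, 253.1] [0.519 0.473 0.02 ] [array([144.1, 255.6]), array([49.2, 26.9]), np.float64(7.1)] 2
flask scene 0.65 [455.2, 356.6] [0.487 0.432 0.02 ] [array([458.5, 352.8]), array([32.1, 59.1]), np.float64(22.4)] 2
spice top 0.87 [156.9, 203.8] [0.653 0.443 0.02 ] [array([155. , 202.3]), array([28.2, 16.4]), np.float64(29.7)] 2
spice scene 0.89 [407.4, 403.0] [0.646 0.438 0.02 ] [array([407., 404.]), array([20.6, 28.6]), np.float64(26.6)] 1
lever_tip top 0.86 [231.9, 257.6] [0.508 0.237 0.02 ] [array([233.3, 254.5]), array([ 9.6, 67.6]), np.float64(7.1)] 1
lever_tip scene 0.93 [383.4, 310.9] [0.533 0.243 0.02 ] [array([385.3, 308. ]), array([11.5, 71.6]), np.float64(56.8)] 1
```

View pics/t_bin.png

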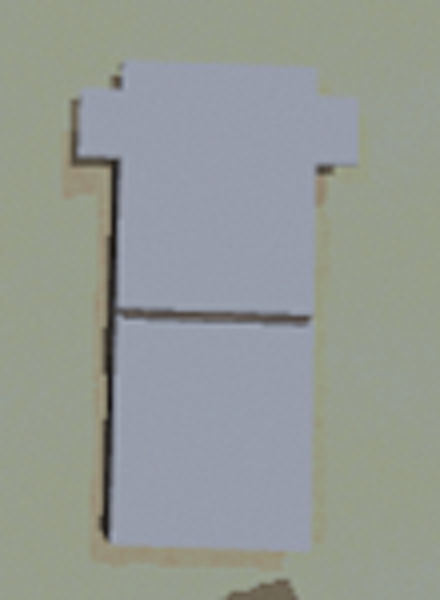

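View pics/s_bin.png

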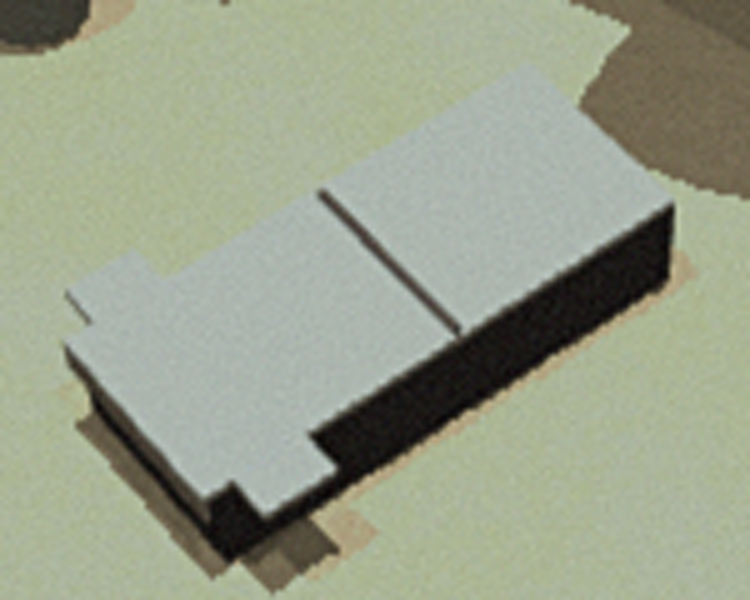

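View pics/t_lev.png

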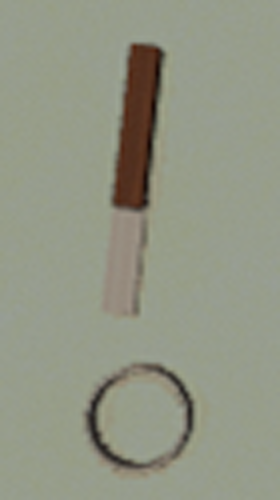

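View pics/s_lev.png

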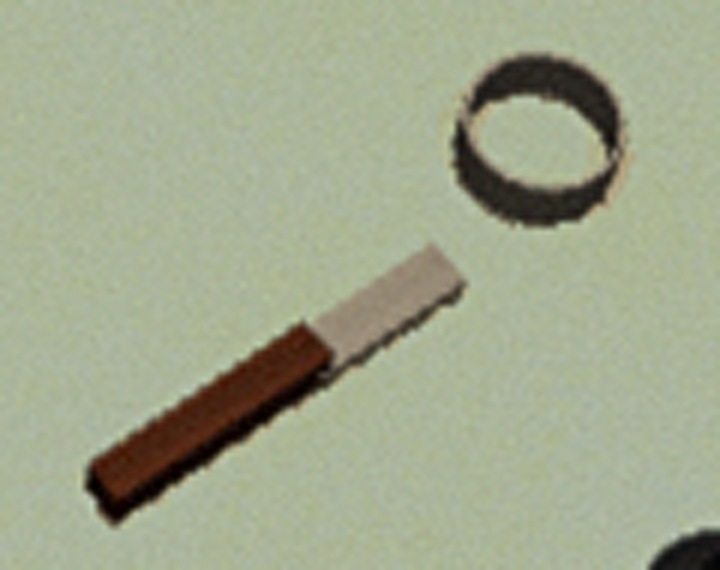

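```bash
cat > fit.py <<'E'
from h import *
t=cam("top");s=cam("scene")
T=lambda L,o,f:[( (u+.5)/f-.5+o[0],(v+.5)/f-.5+o[1]) for u,v in L]
def fit(name,obj,pt,ps,x0):
    obj=np.array(obj)
    def w(p,P):
        c,n=np.cos(p[2]),np.sin(p[2]);P=np.array(P)
        return np.stack([p[0]+c*P[:,0]-n*P[:,1],p[1]+n*P[:,0]+c*P[:,1],P[:,2]+p[3]],1)
    ft=lambda p:(proj(t,w(p,obj))-pt).ravel()
    fs=lambda p:(proj(s,w(p,obj))-ps).ravel()
    both=least_squares(lambda p:np.r_[ft(p),fs(p)],x0)
    one=least_squares(lambda p:np.r_[ft([*p,0])],x0[:3]); two=least_squares(lambda p:np.r_[fs([*p,0])],x0[:3])
    print(name,both.x.round(4),"rms",np.sqrt(np.mean(both.fun**2)).round(2),"top only z0",one.x.round(4),"scene only",two.x.round(4))
    print(both.fun.reshape(2,-1,2).round(1).tolist())
    P=[tri(t,a,s,b) for a,b in zip(pt,ps)]
    for o,(q,e) in zip(obj,P): print(o,q.round(4),round(e,4))
    return both.x,w
b=[(-.15,.063,.07),(-.15,-.063,.07),(-.005,.063,.07),(-.005,-.063,.07),(.0955,.0895,.07),(.1405,.0895,.07),(.1405,-.0895,.07),(.0955,-.0895,.07)]
if __name__=="__main__":
  x,w=fit("bin",b,T([(110,543),(311,550),(118,314),(312,319),(78,160),(80,90),(358,98),(357,164)],(320,190),4),
  T([(672,205),(530,65),(460,332),(322,190),(338,468),(267,515),(67,292),(135,252)],(225,140),5),[.48,-.13,0,0])
  print("tabL",w(x,[(.118,.076,.064)]),"tabR",w(x,[(.118,-.076,.064)]))
  l=[(-.11,-.01,.024),(-.11,.01,.024),(0,-.01,.024),(0,.01,.024),(.07,-.011,.012),(.07,.011,.012)]
  x,w=fit("lever",l,T([(131,44),(162,47),(112,207),(147,210),(102,313),(137,316)],(200,210),4),
  T([(115,500),(90,470),(333,357),(305,322),(465,285),(432,245)],(340,245),6),[.5,.24,np.pi,0])
  print("tip",w(x,[(.07,0,.01)]))
E
python3 fit.py
```

```text
bin [ 0.4813 -0.1328 -0.0298 -0.0023] rms 0.51 top only z0 [ 0.4818 -0.1328 -0.0277] scene only [ 0.4815 -0.131  -0.0327]
[[[-0.0, 0.8], [-0.1, 0.7], [-0.6, 0.2], [0.3, 0.6], [0.1, -0.6], [0.1, -0.3], [-0.4, -0.0], [-0.3, 0.7]], [[0.6, -0.8], [-0.6, -0.4], [0.3, 0.9], [-1.0, -0.1], [-0.3, 0.4], [-0.6, 0.4], [-0.6, 0.3], [-0.1, -0.2]]]
[-0.15   0.063  0.07 ] [ 0.3351 -0.0655  0.0654] 0.0001
[-0.15  -0.063  0.07 ] [ 0.3301 -0.1905  0.0673] 0.0031
[-0.005  0.063  0.07 ] [ 0.4784 -0.0708  0.071 ] 0.0004
[-0.005 -0.063  0.07 ] [ 0.4747 -0.1932  0.0703] 0.0034
[0.0955 0.0895 0.07  ] [ 0.578  -0.0462  0.0682] 0.0007
[0.1405 0.0895 0.07  ] [ 0.6231 -0.047   0.0688] 0.0006
[ 0.1405 -0.0895  0.07  ] [ 0.6182 -0.2265  0.0684] 0.0021
[ 0.0955 -0.0895  0.07  ] [ 0.5751 -0.2249  0.0683] 0.002
tabL [[ 0.60150781 -0.06030573  0.0617453 ]] tabR [[ 0.59697587 -0.21223815  0.0617453 ]]
lever [ 0.497   0.238   3.0591 -0.0058] rms 0.38 top only z0 [0.4969 0.2366 3.0565] scene only [0.499  0.24   3.0619]
[[[0.0, 0.3], [-0.3, 0.2], [0.2, 0.2], [-1.0, 0.1], [0.4, 0.1], [-0.2, 0.0]], [[0.2, 0.6], [-0.8, -0.7], [0.2, 0.1], [-0.4, -0.1], [0.0, -0.1], [-0.3, 0.2]]]
[-0.11  -0.01   0.024] [0.6077 0.2384 0.0211] 0.0
[-0.11   0.01   0.024] [0.6056 0.2197 0.0154] 0.0029
[ 0.    -0.01   0.024] [0.4984 0.2481 0.0199] 0.0005
[0.    0.01  0.024] [0.4955 0.2269 0.0156] 0.003
[ 0.07  -0.011  0.012] [0.4285 0.2553 0.0071] 0.0007
[0.07  0.011 0.012] [0.426  0.2327 0.0066] 0.001
tip [[0.4271924  0.24377471 0.00424161]]
```

Call:
{"fn": "arm_command", "kwargs": {
  "increments": [
    [[6,2,2,-5,0.7],[10,7,4,-10,0.7],[14,12,4,-15,0.7],[17,18,4,-20,0.7],[19,24,4,-28,0.7]]
  ]
}}

```text
time: 2.22
position: [0.433, -0.3458, 0.2628]
orientation: [-3.141, -0.0, -1.658]
wrist_force: [0.4, 0.7, 0.6]
width: 0.0615
```

Call:
{"fn": "arm_command", "kwargs": {
  "increments": [
    [[2,6,0,0,0.7],[4,12,0,0,0.7],[5,18,0,0,0.7],[6,24,0,0,0.7],[7,30,0,0,0.7]]
  ]
}}

```text
time: 2.85
position: [0.5032, -0.0438, 0.2632]
orientation: [-3.14, -0.0, -1.658]
wrist_force: [0.4, -0.5, 1.1]
width: 0.0617
```

Call:
{"fn": "arm_command", "kwargs": {
  "increments": [
    [[0,6,0,0,0.7],[0,12,0,0,0.7],[0,18,-2,0,0.7],[0,24,-4,0,0.7],[0,26,-8,0,0.7]]
  ]
}}

```text
time: 3.48
position: [0.5044, 0.2199, 0.1839]
orientation: [-3.136, 0.002, -1.655]
wrist_force: [0.2, 0.2, -0.8]
width: 0.0616
```

Call:
{"fn": "arm_command", "kwargs": {
  "increments": [
    [[0.8,1.7,-6,0,0.7],[0.8,1.7,-10,0,0.7],[0.8,1.7,-13,0,0.7],[0.8,1.7,-13,0,0.7]]
  ]
}}

```text
time: 3.98
position: [0.5107, 0.2363, 0.0519]
orientation: [-3.14, -0.0, -1.655]
wrist_force: [-0.1, 0.2, 0.1]
width: 0.0611
```

```bash
python3 - <<'E'
from h import *
t=cam("top");s=cam("scene")
print(robot.read_state()["position"])
a=t["image"][200:340,170:310];b=s["image"][220:360,320:460]
im=np.hstack([cv2.resize(x,(400,400),interpolation=cv2.INTER_CUBIC) for x in(a,b)])
cv2.imwrite("pics/g1.png",im[:,:,::-1])
E
```

```text
[0.51283679 0.2370306  0.05456162]
```

View pics/g1.png

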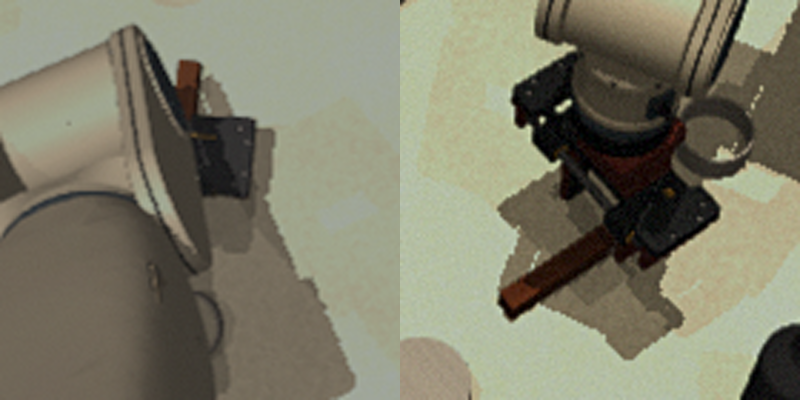

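The gripper straddles the lever near the handle–blade joint, and the handle sits between the fingers (right crop, about 560,280). I'll go down now and close.

Call:
{"fn": "arm_command", "kwargs": {
  "increments": [
    [[0,0,-3,0,0.7],[0,0,-4.8,0,0.7],[0,0,-4.8,0,0.1],[0,0,-4.8,0,0],[0,0,-4.8,0,0]]
  ]
}}

```text
time: 4.7
position: [0.5135, 0.2373, 0.0075]
orientation: [-3.134, 0.003, -1.655]
wrist_force: [-0.1, -0.0, 0.7]
width: 0.0349
```

Call:
{"fn": "arm_command", "kwargs": {
  "increments": [
    [[0,0,0,0,0],[0,0,0,0,0],[0,0,0,0,0]]
  ]
}}

```text
time: 5.08
position: [0.5139, 0.2375, 0.0081]
orientation: [-3.133, 0.004, -1.655]
wrist_force: [-0.7, -0.9, 6.0]
width: 0.0196
```

Call:
{"fn": "arm_command", "kwargs": {
  "increments": [
    [[0,0,4,0,0],[0,0,9,0,0],[0,-2,12,10,0],[0,-4,12,20,0],[0,-6,12,30,0]]
  ]
}}

```text
time: 5.7
position: [0.5138, 0.177, 0.1285]
orientation: [-3.133, 0.003, -1.125]
wrist_force: [-0.1, 0.1, -2.0]
width: 0.0199
```

Call:
{"fn": "arm_command", "kwargs": {
  "increments": [
    [[2,0,0,10,0],[4,-2,0,20,0],[6,-4,0,30,0],[8,-6,0,40,0],[9,-8,0,50,0]]
  ]
}}

```text
time: 6.32
position: [0.6045, 0.0962, 0.1282]
orientation: [-3.133, 0.004, -0.247]
wrist_force: [-1.1, 0.4, -0.6]
width: 0.0199
```

```bash
python3 - <<'E'
from h import *
t=cam("top","t2");s=cam("scene","s2")
st=robot.read_state();print(st["position"],st["orientation"],st["wrist_force"],st["width"],st["joint_pos"])
E
```

```text
[0.60441302 0.09531001 0.12813813] [-3.13298573  0.00347799 -0.25266971] [ 1.01289225 -0.2165775  -1.5936835 ] 0.019604764134938946 [0.13225411 0.52192569 1.72158049 0.01186872 0.8981124  0.37754337]
```

View pics/s2.png

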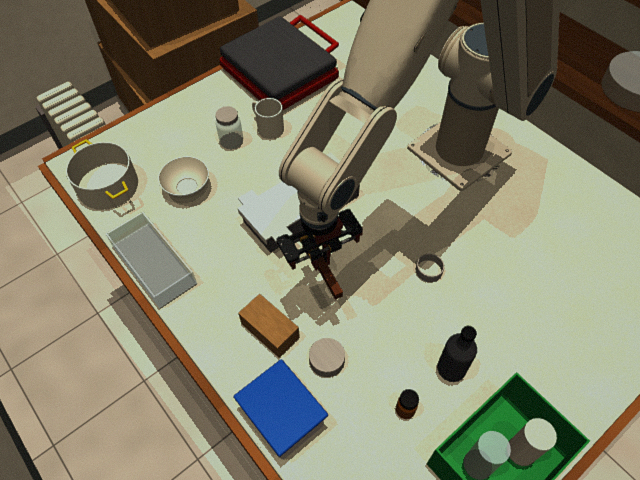

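View pics/t2.png

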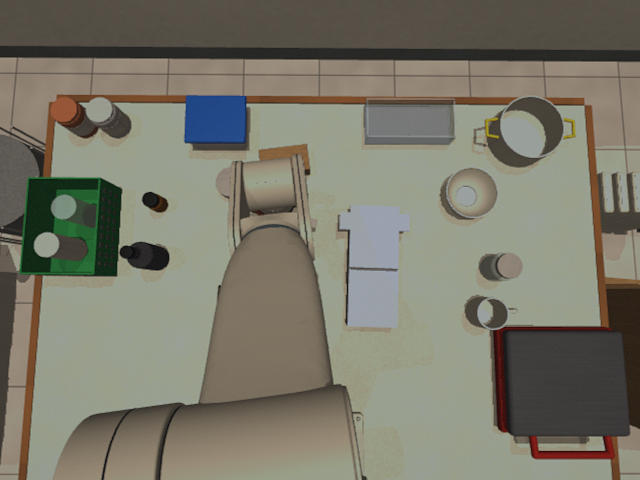

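Call:
{"fn": "arm_command", "kwargs": {
  "increments": [
    [[0.9,-1,0,7,0],[0.9,-2,-2,12.7,0],[0.9,-2,-5,12.7,0],[0.9,-2,-7.8,12.7,0],[0.9,-2,-7.8,12.7,0]]
  ]
}}

```text
time: 7.05
position: [0.6109, 0.0758, 0.048]
orientation: [-3.134, 0.009, -0.033]
wrist_force: [-0.2, 0.3, -1.0]
width: 0.02
```

```bash
python3 - <<'E'
from h import *
s=cam("scene")
crop(s,220,170,380,290,5,"s3")
st=robot.read_state();print(st["position"],st["orientation"],st["wrist_force"],st["width"])
p=st["position"];
a=np.array([[p[0],p[1]-.087,.053],[.6015,-.0595,.064],[p[0],p[1]+.093,.053]])
print((proj(s,a)-[220,170])*5)
E
```

```text
[0.61225827 0.07581844 0.04948139] [-3.13323826  0.00594851 -0.03282875] [-0.20449646  0.06460441 -0.80749158] 0.01973319936929365
[[352.87478059 414.56263198]
 [308.9614902  329.01349054]
 [590.32953131 662.32915081]]
```

View pics/s3.png

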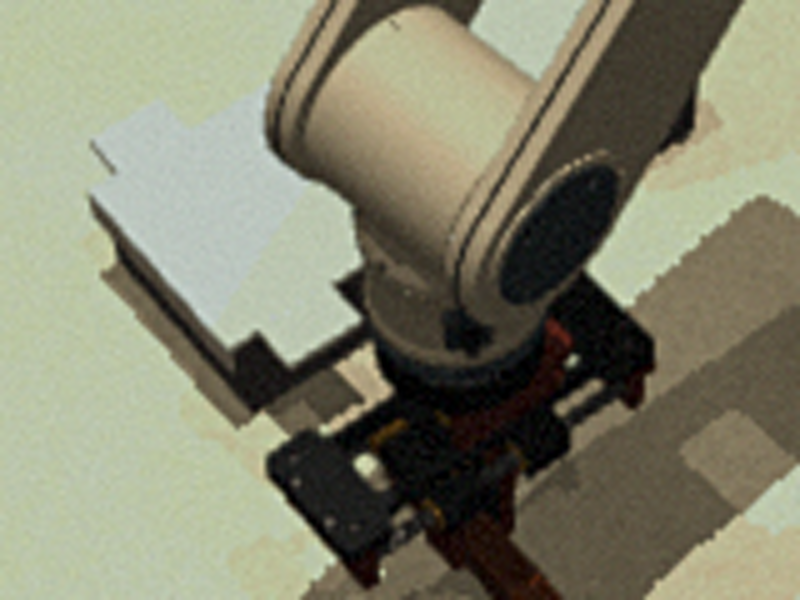

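Call:
{"fn": "arm_command", "kwargs": {
  "increments": [
    [[0,-2,0,0,0],[0,-4,0,0,0],[0,-5.4,0,0,0],[0,-5.4,0,0,0]]
  ]
}}

```text
time: 7.6
position: [0.6125, 0.0201, 0.0499]
orientation: [-3.133, 0.005, -0.035]
wrist_force: [0.6, 0.5, -1.0]
width: 0.0199
```

Call:
{"fn": "arm_command", "kwargs": {
  "increments": [
    [[0,0,0.4,0,0],[0,0,0.8,0,0],[0,0,1.2,0,0]]
  ]
}}

```text
time: 7.98
position: [0.6125, 0.0205, 0.0622]
orientation: [-3.133, 0.005, -0.035]
wrist_force: [0.0, 0.0, -3.0]
width: 0.0199
```

Call:
{"fn": "arm_command", "kwargs": {
  "increments": [
    [[0,0,0.3,0,0],[0,0,0.6,0,0],[0,0,0.9,0,0]]
  ]
}}

```text
time: 8.35
position: [0.6123, 0.0205, 0.0712]
orientation: [-3.133, 0.006, -0.035]
wrist_force: [0.8, -1.6, -3.8]
width: 0.0195
```

```bash
python3 - <<'E'
from h import *
s=cam("scene")
crop(s,220,150,380,270,5,"s4")
st=robot.read_state();print(st["position"],st["wrist_force"],st["moment"])
E
```

```text
[0.6125014  0.02055602 0.07159973] [-0.22367207 -0.32356361 -3.40051361] [-0.04164319  0.01867054 -0.07777886]
```

View pics/s4.png

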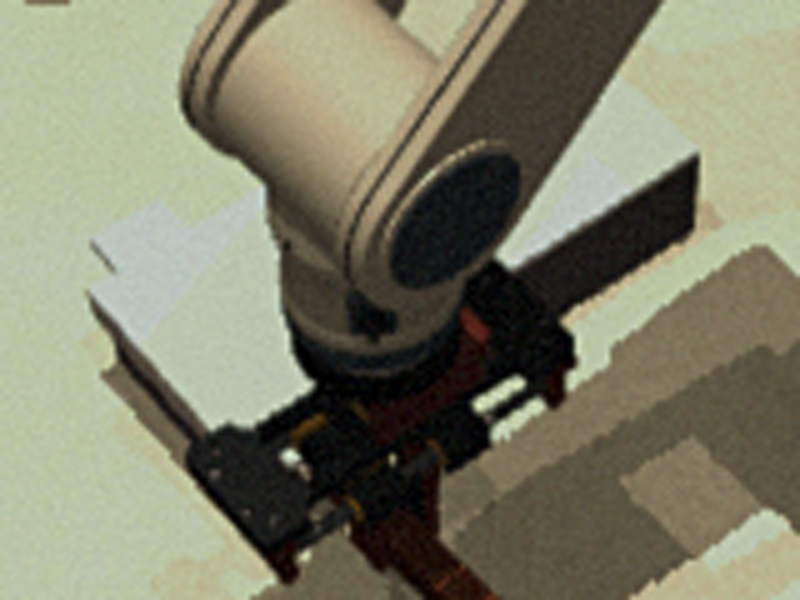

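Call:
{"fn": "arm_command", "kwargs": {
  "increments": [
    [[0,0,0.5,0,0],[0,0,1,0,0],[-0.1,0,2,0,0],[-0.3,0,3,0,0],[-0.3,0,3,0,0]]
  ]
}}

```text
time: 9.02
position: [0.6099, 0.0208, 0.1029]
orientation: [-3.133, 0.004, -0.035]
wrist_force: [-0.0, 0.3, -1.8]
width: 0.0199
```

```bash
python3 - <<'E'
from h import *
s=cam("scene")
crop(s,220,130,380,250,5,"s5")
st=robot.read_state();print(st["position"],st["wrist_force"],st["moment"])
E
```

```text
[0.60990404 0.02068784 0.10250262] [-0.66154101  1.28668211 -1.68577857] [ 0.01970234 -0.06769201 -0.03073181]
```

View pics/s5.png

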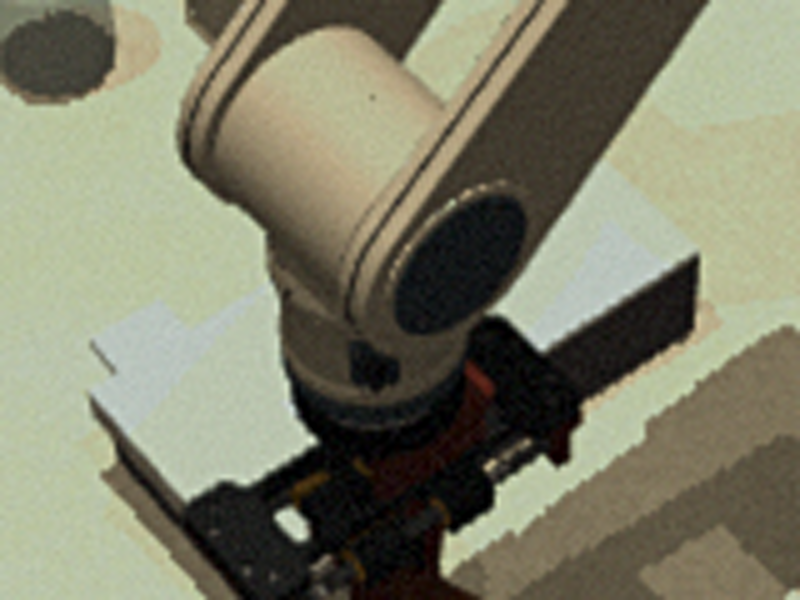

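Call:
{"fn": "arm_command", "kwargs": {
  "increments": [
    [[0,4,0,0,0],[0,8,0,0,0],[0,14,0,0,0],[0,18,0,0,0],[0,18,0,0,0]]
  ]
}}

```text
time: 9.7
position: [0.6101, 0.2035, 0.1027]
orientation: [-3.133, 0.003, -0.031]
wrist_force: [0.3, -0.6, -1.7]
width: 0.0198
```

```bash
python3 - <<'E'
from h import *
s=cam("scene");t=cam("top","t6")
crop(s,260,200,420,320,5,"s6")
st=robot.read_state();print(st["position"],st["wrist_force"],st["moment"])
E
```

```text
[0.60980688 0.20062732 0.10246583] [ 0.6549077  -0.7508982  -0.80189261] [-0.04156149 -0.12474373 -0.01784253]
```

View pics/s6.png

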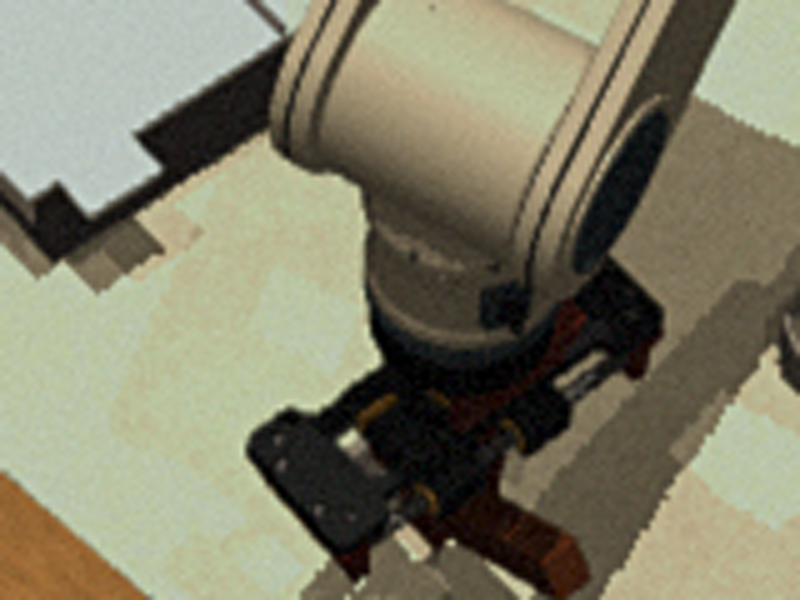

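View pics/t6.png

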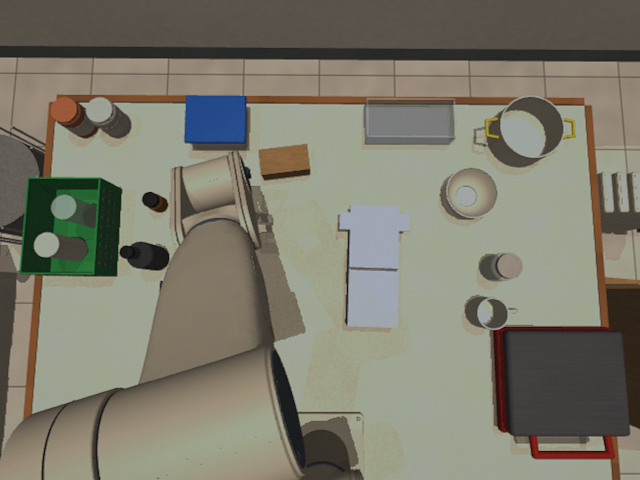

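```bash
cat > tilt.py <<'E'
from h import *
s=cam("scene");st=robot.read_state();p=st["position"];yaw=st["orientation"][2]
import sys
x0,y0,x1,y1,f=map(int,sys.argv[1:6]); im=cv2.resize(s["image"][y0:y1,x0:x1],None,fx=f,fy=f,interpolation=cv2.INTER_CUBIC)[:,:,::-1].copy()
for a,col in zip(map(float,sys.argv[7:]),[(0,255,0),(255,0,0),(0,0,255),(255,255,0),(0,255,255)]):
    # lever frame: x to tip = world yaw-90; pitch a (tip down +) about grip point
    R=Ro.from_euler("z",yaw-np.pi/2).as_matrix()@Ro.from_euler("y",a,degrees=True).as_matrix()
    g=p+[0,0,.012]
    for seg in [[(-.11,-.01,.024),(-.11,.01,.024),(-.11,.01,0),(-.11,-.01,0),(-.11,-.01,.024),(0,-.01,.024),(0,.01,.024),(-.11,.01,.024)],[(0,-.011,.012),(.07,-.011,.012),(.07,.011,.012),(0,.011,.012)]]:
        P=g+(np.array(seg)-[-.0167,0,.0195])@R.T
        q=((proj(s,P)-[x0,y0]+.5)*f-.5).astype(int)
        cv2.polylines(im,[q.reshape(-1,1,2)],False,col,1)
cv2.imwrite(f"pics/{sys.argv[6]}.png",im)
print(p,st["wrist_force"])
E
python3 tilt.py 300 240 420 340 6 s7 0 15 30
```

```text
[0.60985448 0.19992872 0.1024476 ] [-0.27534705 -0.39826967 -1.73150093]
```

View pics/s7.png

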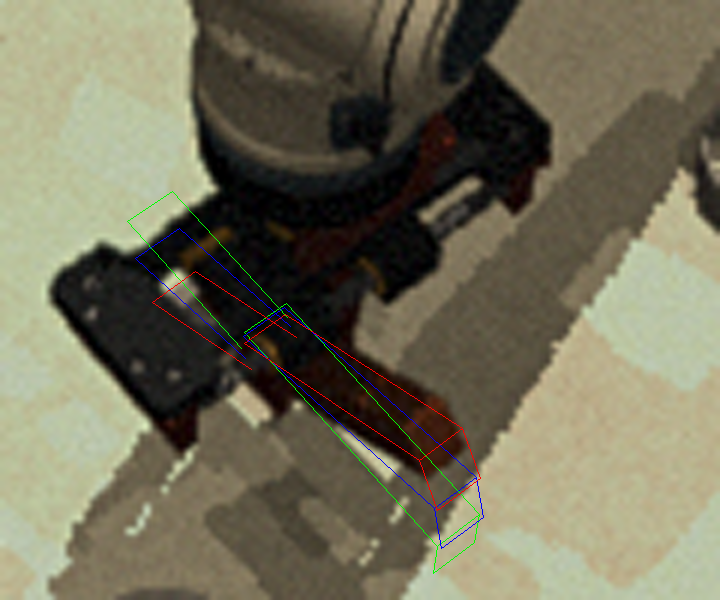

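The pads slipped: the lever pitched about 40° tip-down and the hatch is still shut. I'll press the lever flat on the table again and regrip it on the blade, where the load's moment arm is short.

Call:
{"fn": "arm_command", "kwargs": {
  "increments": [
    [[-5,0,0,0,0],[-9,0,-1,0,0],[-9,0,-3,0,0],[-9,0,-4.5,0,0],[-9,0,-5.5,0,0]]
  ]
}}

```text
time: 10.48
position: [0.5203, 0.1992, 0.0467]
orientation: [-3.134, 0.004, -0.036]
wrist_force: [0.3, 0.2, -1.4]
width: 0.0197
```

Call:
{"fn": "arm_command", "kwargs": {
  "increments": [
    [[0,0,-1,0,0],[0,0,-2,0,0],[0,0,-3,0,0],[0,0,-3.6,0,0],[0,0,-3.6,0,0]]
  ]
}}

```text
time: 11.1
position: [0.52, 0.199, 0.0102]
orientation: [-3.134, 0.005, -0.036]
wrist_force: [-0.6, 0.1, -1.1]
width: 0.0198
```

```bash
python3 tilt.py 330 230 450 330 6 s8 0 15 30
```

```text
[0.52018465 0.19911464 0.01051124] [ 0.47672304  0.13822428 -1.11671701]
```

View pics/s8.png

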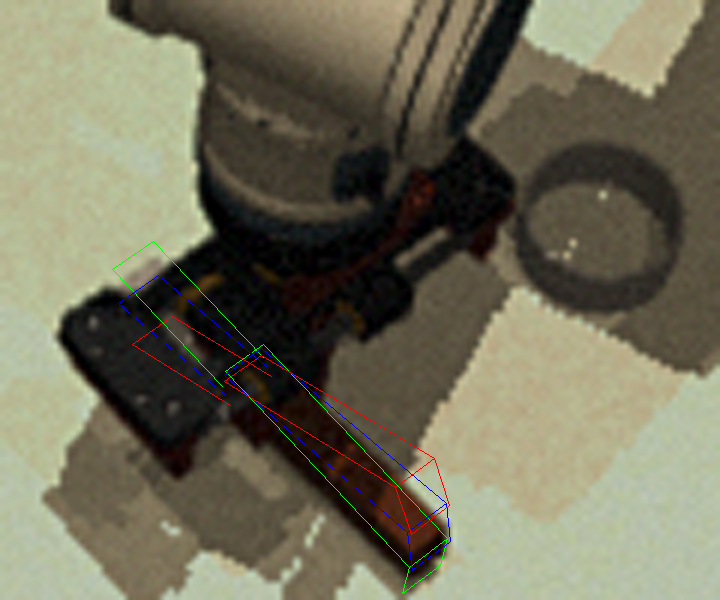

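Call:
{"fn": "arm_command", "kwargs": {
  "increments": [
    [[0,0,-0.4,0,0],[0,0,-0.5,0,0.2],[0,0,-0.5,0,0.5],[0,0,-0.5,0,0.5],[0,0,-0.5,0,0.5]]
  ]
}}

```text
time: 11.78
position: [0.5202, 0.199, 0.0055]
orientation: [-3.134, 0.004, -0.036]
wrist_force: [0.5, 0.0, -0.3]
width: 0.0434
```

Call:
{"fn": "arm_command", "kwargs": {
  "increments": [
    [[0,0,3,0,0.5],[-0.2,-2,5,0,0.5],[-0.2,-4.9,5,0,0.5],[-0.2,-4.9,5,0,0.5]]
  ]
}}

```text
time: 12.28
position: [0.5181, 0.1488, 0.0556]
orientation: [-3.134, 0.005, -0.038]
wrist_force: [-0.4, 1.3, 0.2]
width: 0.044
```

```bash
python3 tilt.py 300 220 450 330 5 s9 0
```

```text
[0.51825015 0.14957857 0.05541954] [-0.31591988  0.03659191 -0.25338414]
```

View pics/s9.png

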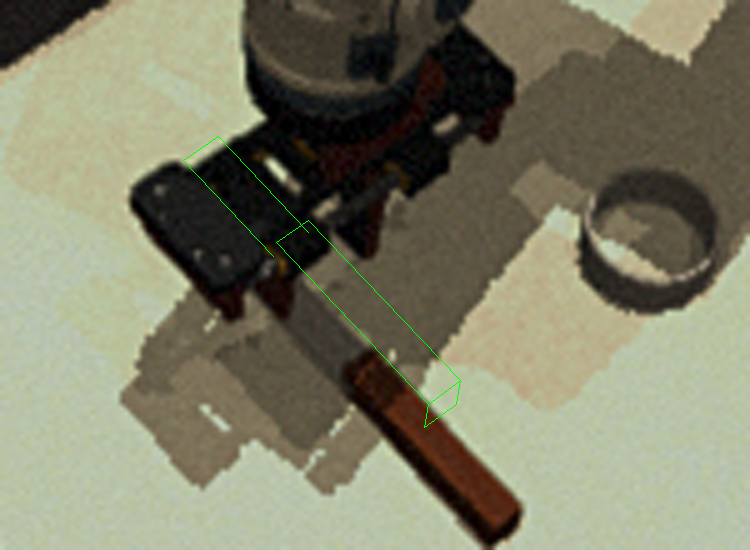

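```bash
python3 - <<'E'
from h import *
s=cam("scene")
f=lambda u,v:((u+.5)/5-.5+300,(v+.5)/5-.5+220)
for n,p,z in [("endR",(520,507),.024),("endL",(482,533),.024),("jR",(392,372),.024),("jL",(345,368),.016)]:
    print(n,onz(s,f(*p),z).round(4))
crop(s,340,270,420,335,8,"s10")
E
```

```text
endR [0.5161 0.2941 0.024 ]
endL [0.539  0.2922 0.024 ]
jR [0.513  0.2029 0.024 ]
jL [0.5256 0.1838 0.016 ]
```

View pics/s10.png

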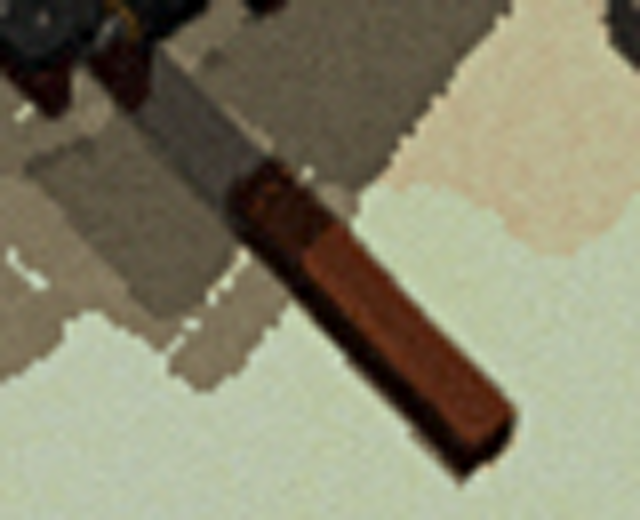

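```bash
python3 - <<'E'
from h import *
s=cam("scene")
f=lambda u,v:((u+.5)/8-.5+340,(v+.5)/8-.5+270)
Q={n:onz(s,f(*p),.024) for n,p in dict(eR=(515,410),eL=(470,443),jR=(275,160),jL=(235,187)).items()}
for k in Q: print(k,Q[k].round(4))
e=(Q["eR"]+Q["eL"])/2;j=(Q["jR"]+Q["jL"])/2;d=j-e;L=np.hypot(*d[:2]);print(e,j,L,np.degrees(np.arctan2(d[1],d[0])))
print("tip",j+d/L*.07,"x32",j+d/L*.032, robot.read_state()["position"])
E
```

```text
eR [0.5151 0.2942 0.024 ]
eL [0.5327 0.2933 0.024 ]
jR [0.5122 0.1876 0.024 ]
jL [0.5278 0.1866 0.024 ]
[0.52388865 0.29379901 0.024     ] [0.51998702 0.18713615 0.024     ] 0.10673418692754874 -92.09489388566844
tip [0.5174282  0.11718294 0.024     ] x32 [0.51881727 0.15515754 0.024     ] [0.5182865  0.15043531 0.05521708]
```

Call:
{"fn": "arm_command", "kwargs": {
  "increments": [
    [[0,0.4,-3,0,0.5],[0,0.4,-5.1,0,0.5],[0,0.4,-5.2,0,0.5],[0,0.4,-5.2,0,0],[0,0.4,-5.2,0,0]]
  ]
}}

```text
time: 13.05
position: [0.5189, 0.1548, 0.0041]
orientation: [-3.133, 0.003, -0.036]
wrist_force: [-0.4, 1.1, 0.7]
width: 0.0273
```

Call:
{"fn": "arm_command", "kwargs": {
  "increments": [
    [[0,0,0,0,0],[0,0,0,0,0],[0,0,0,0,0]]
  ]
}}

```text
time: 13.42
position: [0.5191, 0.1549, 0.0043]
orientation: [-3.133, 0.003, -0.036]
wrist_force: [-0.2, 0.1, 2.7]
width: 0.0213
```

Call:
{"fn": "arm_command", "kwargs": {
  "increments": [
    [[0,0,2,0,0],[0,0,5,0,0],[0,0,6,0,0],[0,0,6,0,0]]
  ]
}}

```text
time: 13.92
position: [0.5194, 0.1549, 0.0647]
orientation: [-3.133, 0.002, -0.036]
wrist_force: [-0.4, 0.5, -2.4]
width: 0.0217
```

```bash
sed -i 's/-.0167,0,.0195/GX,0,GZ/; s/^from h import \*/from h import *\nGX=.034;GZ=.016/' tilt.py; python3 tilt.py 300 200 450 320 5 s11 0 -15 15
```

```text
[0.51892213 0.15478827 0.06401191] [ 0.01752505 -0.2173825  -0.65953846]
```

View pics/s11.png

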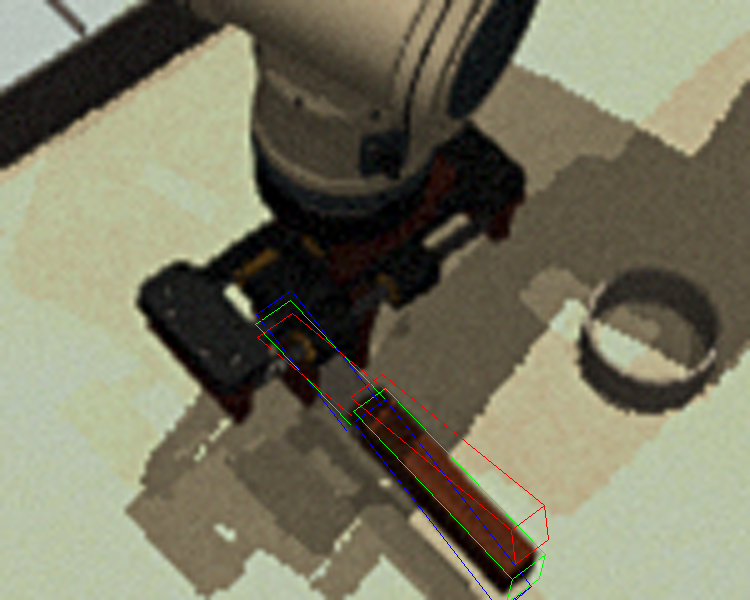

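Call:
{"fn": "arm_command", "kwargs": {
  "increments": [
    [[4,-4,0,0,0],[8,-8,0,0,0],[9.2,-12.5,0,0,0],[9.2,-12.5,-1.6,0,0],[9.2,-12.5,-1.6,0,0]]
  ]
}}

```text
time: 14.6
position: [0.6085, 0.0299, 0.0454]
orientation: [-3.133, 0.008, -0.037]
wrist_force: [-0.3, 0.5, -0.9]
width: 0.0215
```

```bash
python3 tilt.py 250 170 400 290 5 s12 0
```

```text
[0.60905785 0.03046437 0.04623411] [-0.86686458 -0.20815381 -0.75650401]
```

View pics/s12.png

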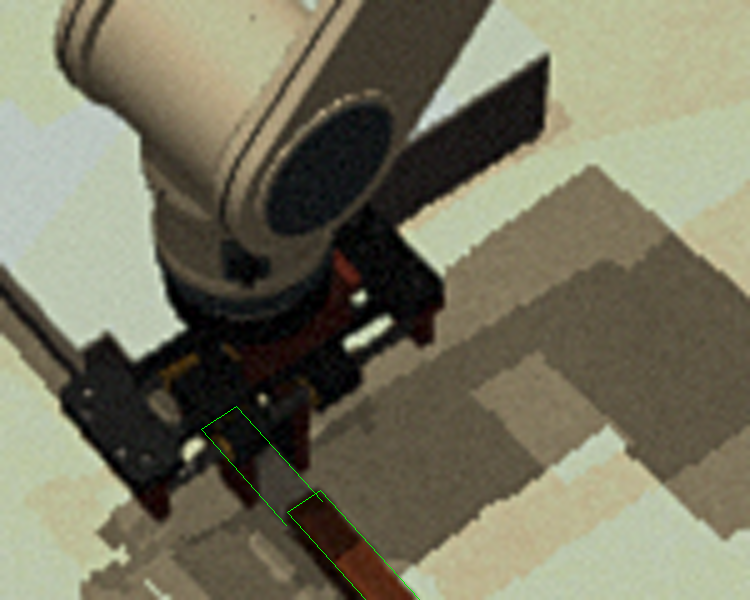

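Call:
{"fn": "arm_command", "kwargs": {
  "increments": [
    [[0.2,-2.5,0,0,0],[0.2,-5,0,0,0],[0.2,-5.9,0,0,0],[0.2,-5.9,0,0,0]]
  ]
}}

```text
time: 15.15
position: [0.6109, -0.0279, 0.0463]
orientation: [-3.133, 0.007, -0.036]
wrist_force: [0.3, -0.1, -1.0]
width: 0.0213
```

Call:
{"fn": "arm_command", "kwargs": {
  "increments": [
    [[0,0,0.4,0,0],[0,0,0.8,0,0],[0,0,1.2,0,0]]
  ]
}}

```text
time: 15.52
position: [0.6109, -0.0272, 0.0583]
orientation: [-3.133, 0.007, -0.035]
wrist_force: [2.7, 2.3, -9.1]
width: 0.0214
```

Call:
{"fn": "arm_command", "kwargs": {
  "increments": [
    [[0,0,0.3,0,0],[0,0,0.6,0,0],[0,0,0.8,0,0]]
  ]
}}

```text
time: 15.9
position: [0.611, -0.0272, 0.0667]
orientation: [-3.133, 0.006, -0.036]
wrist_force: [0.2, 0.3, -1.6]
width: 0.0216
```

```bash
python3 tilt.py 220 150 370 270 5 s13 0
```

```text
[ 0.61103339 -0.02721015  0.06687863] [ 0.11715756  0.2306021  -1.48714913]
```

View pics/s13.png

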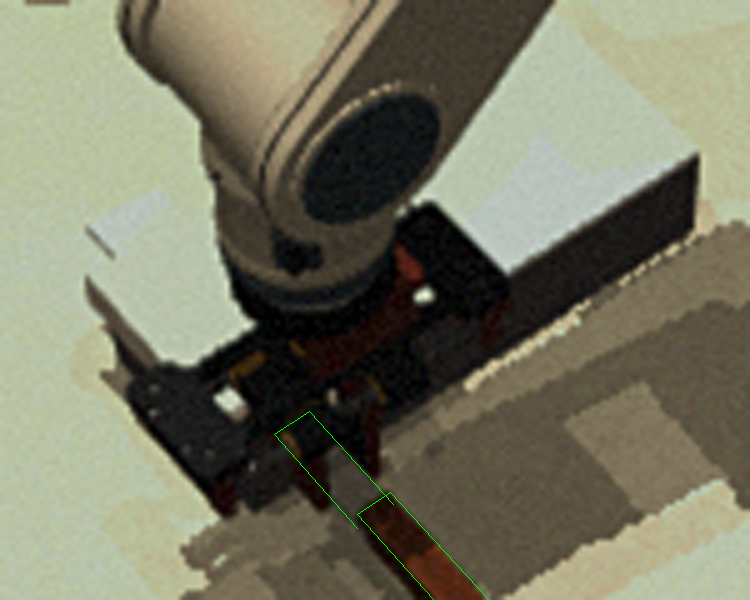

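Call:
{"fn": "arm_command", "kwargs": {
  "increments": [
    [[0,0,1.1,0,0],[-0.1,0,2.1,0,0],[-0.3,0,3.2,0,0],[-0.6,0,4.2,0,0],[-1.1,0,5.2,0,0]]
  ]
}}

```text
time: 16.58
position: [0.6002, -0.0272, 0.1199]
orientation: [-3.133, 0.005, -0.036]
wrist_force: [1.9, -0.1, -1.8]
width: 0.0214
```

```bash
python3 tilt.py 220 120 380 240 5 s14 0
```

```text
[ 0.60004411 -0.02725904  0.12094906] [-0.39374473 -0.12886662 -1.36467247]
```

View pics/s14.png

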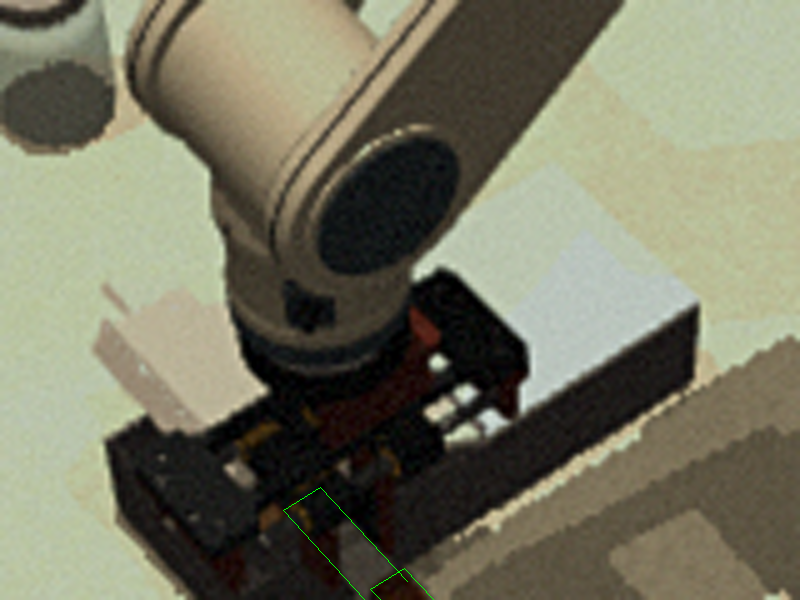

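Call:
{"fn": "arm_command", "kwargs": {
  "increments": [
    [[-1.2,0,1.8,0,0],[-2.6,0,3.3,0,0],[-4.3,0,4.6,0,0],[-6.2,0,5.6,0,0],[-8.2,0,6.2,0,0]]
  ]
}}

```text
time: 17.25
position: [0.5177, -0.0272, 0.1838]
orientation: [-3.133, 0.003, -0.035]
wrist_force: [0.7, 0.2, -1.5]
width: 0.0212
```

```bash
python3 tilt.py 220 80 380 200 5 s15 0
```

```text
[ 0.51513062 -0.02716419  0.18386442] [-3.3417328   0.77191677 -1.0418514 ]
```

View pics/s15.png

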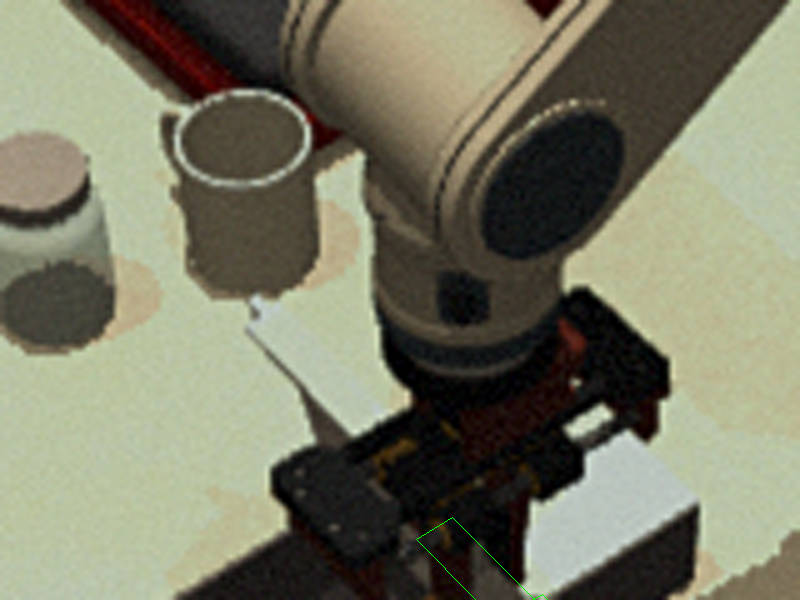

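Hatch is nearly upright (its edge runs from (250,310) to (380,420)). I'll push it over slowly.

Call:
{"fn": "arm_command", "kwargs": {
  "increments": [
    [[-1,0,0.2,0,0],[-2,0,0.3,0,0],[-3,0,0.3,0,0],[-4,0,0.3,0,0],[-5,0,0,0,0]]
  ]
}}

```text
time: 17.92
position: [0.4646, -0.0272, 0.1837]
orientation: [-3.133, 0.006, -0.035]
wrist_force: [0.7, -0.3, -2.2]
width: 0.0215
```

```bash
python3 tilt.py 220 80 380 200 5 s16 0
```

```text
[ 0.4628445  -0.02708761  0.18309804] [-1.04042114 -0.08630116 -2.23446384]
```

View pics/s16.png

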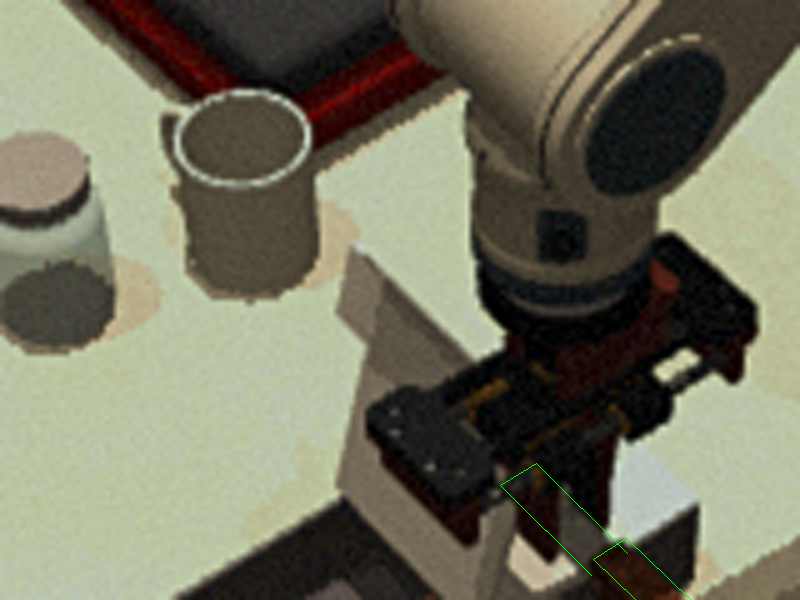

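Call:
{"fn": "arm_command", "kwargs": {
  "increments": [
    [[-1,0,0,0,0],[-2,0,-0.3,0,0],[-3,0,-0.6,0,0],[-4,0,-1,0,0],[-5,0,-1.5,0,0]]
  ]
}}

```text
time: 18.6
position: [0.4122, -0.0271, 0.1678]
orientation: [-3.133, 0.008, -0.035]
wrist_force: [-0.4, -0.1, -1.5]
width: 0.0209
```

```bash
python3 tilt.py 220 80 380 200 5 s17 0
```

```text
[ 0.41028007 -0.02693966  0.16702758] [-2.06115612 -0.03113824 -1.69563122]
```

View pics/s17.png

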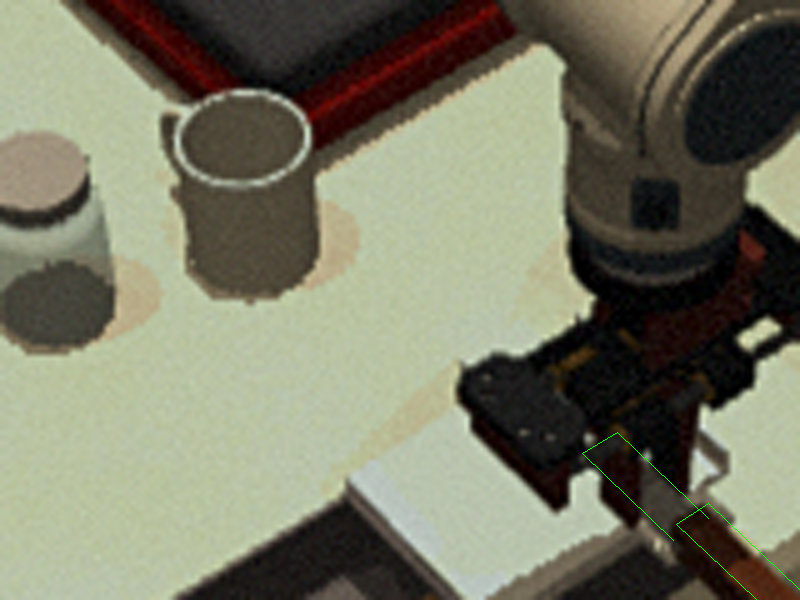

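Call:
{"fn": "arm_command", "kwargs": {
  "increments": [
    [[0,4,0,0,0],[2,9,0,0,0],[6,14,0,0,0],[10,18,-3,0,0],[10.8,18.2,-8,0,0]]
  ]
}}

```text
time: 19.27
position: [0.5229, 0.1584, 0.0876]
orientation: [-3.13, 0.003, -0.033]
wrist_force: [0.2, -0.8, -0.9]
width: 0.0214
```

Call:
{"fn": "arm_command", "kwargs": {
  "increments": [
    [[0,0,-4,0,0],[0,0,-6,0,0],[0,0,-7,0,0],[0,0,-7.3,0,0],[0,0,-7.3,0,0]]
  ]
}}

```text
time: 19.9
position: [0.5234, 0.1585, 0.0153]
orientation: [-3.13, 0.002, -0.033]
wrist_force: [0.9, 1.4, -1.7]
width: 0.0216
```

Call:
{"fn": "arm_command", "kwargs": {
  "increments": [
    [[0,0,-0.6,0,0],[0,0,-1,0,0],[0,0,-1,0,0],[0,0,-1,0,0.3],[0,0,-1,0,0.5]]
  ]
}}

```text
time: 20.52
position: [0.5235, 0.1585, 0.0055]
orientation: [-3.129, 0.002, -0.033]
wrist_force: [-0.7, -1.1, 0.7]
width: 0.0331
```

Call:
{"fn": "arm_command", "kwargs": {
  "increments": [
    [[0,0,0,0,0.5],[0,0,4,0,0.5],[0,0,10,0,0.5],[0,-4,15,-10,0.5],[0,-9,17,-20,0.5]]
  ]
}}

```text
time: 21.15
position: [0.5251, 0.0684, 0.1787]
orientation: [-3.127, -0.003, -0.385]
wrist_force: [0.8, -1.1, -0.6]
width: 0.0438
```

Call:
{"fn": "arm_command", "kwargs": {
  "increments": [
    [[5,-3,0,-10,0.5],[10,-6,0,-20,0.5],[15,-9,0,-30,0.5],[19,-12,0,-40,0.5],[19,-15,0,-50,0.5]]
  ]
}}

```text
time: 21.78
position: [0.7174, -0.0828, 0.1783]
orientation: [-3.126, -0.004, -1.264]
wrist_force: [0.8, -0.6, -0.3]
width: 0.0444
```

```bash
python3 - <<'E'
from h import *
s=cam("scene","s18");t=cam("top","t18")
print(robot.read_state()["position"],robot.read_state()["orientation"])
E
```

```text
[ 0.71514262 -0.08440413  0.17805268] [-3.12772738 -0.00323132 -1.2631383 ]
```

View pics/s18.png

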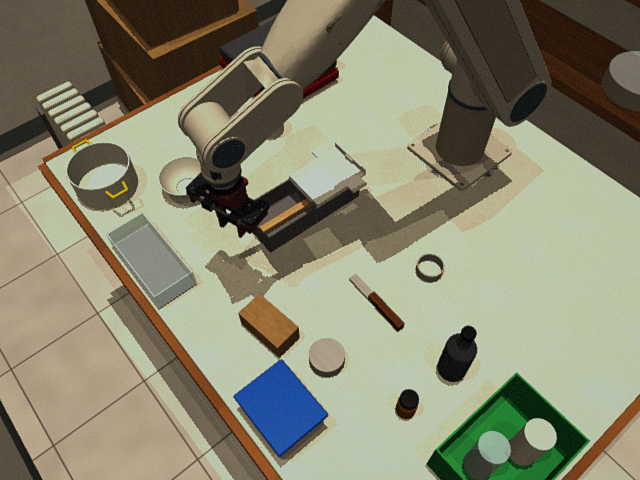

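View pics/t18.png

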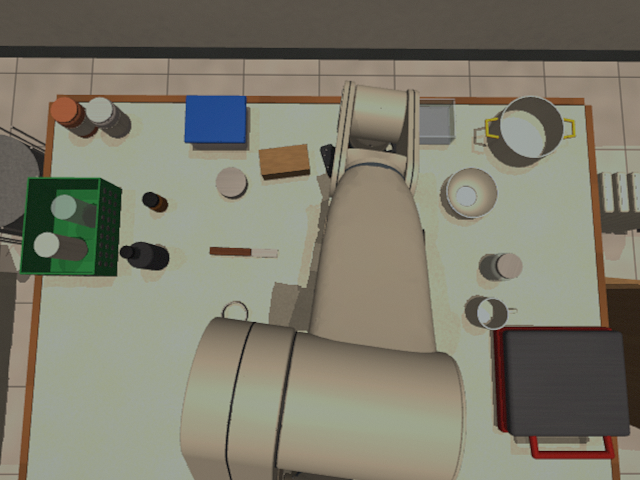

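Call:
{"fn": "arm_command", "kwargs": {
  "increments": [
    [[-2,6,0,0,0.5],[-4,12,0,0,0.5],[-6,18,0,0,0.5],[-6,24,0,0,0.5]]
  ]
}}

```text
time: 22.38
position: [0.653, 0.1579, 0.1783]
orientation: [-3.129, -0.003, -1.26]
wrist_force: [0.8, -0.1, 0.6]
width: 0.0437
```

```bash
python3 - <<'E'
from h import *
s=cam("scene");t=cam("top")
crop(s,235,130,385,255,5,"s19");crop(t,325,190,425,340,4,"t19")
for n in ["paddle","paddle_handle_end"]:
  for c in("top","scene"):
    for r in robot.regions_of(n,c): print(n,c,r["score"],r["point"],r["mask"].sum())
E
```

```text
paddle top 0.67 [371.2, 242.2] 406
paddle scene 0.96 [278.5, 218.5] 414
paddle_handle_end top 0.84 [371.5, 240.7] 417
paddle_handle_end scene 0.65 [280.4, 217.1] 392
```

View pics/s19.png

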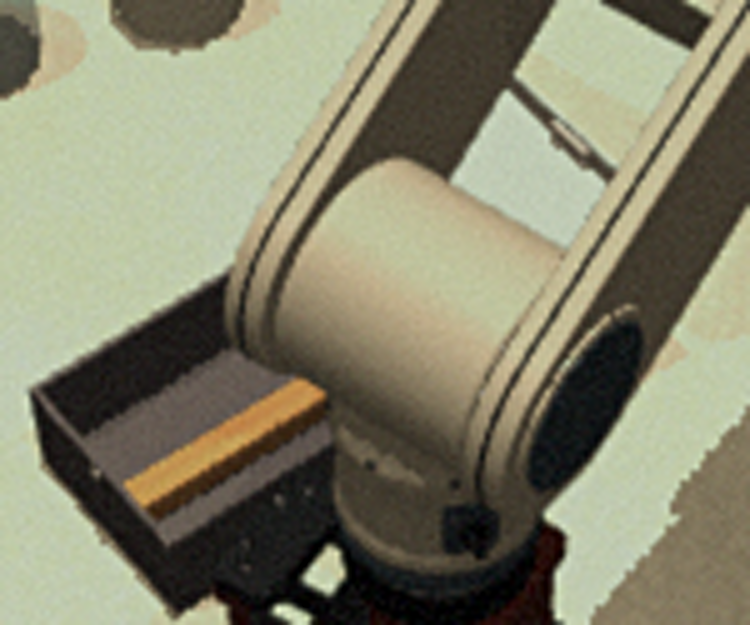

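View pics/t19.png

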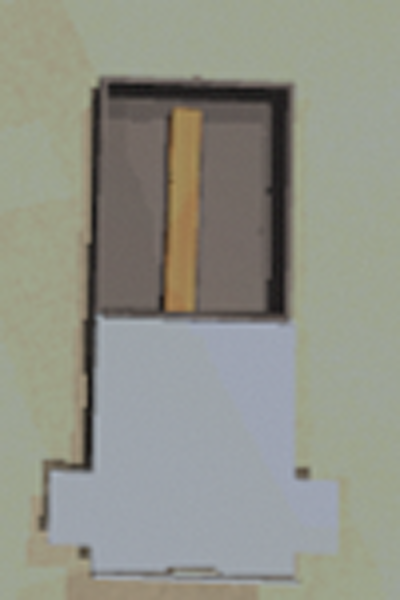

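```bash
python3 - <<'E'
from h import *
s=cam("scene");t=cam("top")
f=lambda u,v:((u+.5)/4-.5+325,(v+.5)/4-.5+190)
g=lambda u,v:((u+.5)/5-.5+235,(v+.5)/5-.5+130)
for p in [(173,109),(200,109),(165,312),(197,312)]: print(onz(t,f(*p),.026).round(4))
for p in [(126,487),(152,511)]: print("s",onz(s,g(*p),.026).round(4))
print(tri(t,f(173,109),s,g(152,511)),tri(t,f(200,109),s,g(126,487)))
E
```

```text
[ 0.6186 -0.1254  0.026 ]
[ 0.6187 -0.1435  0.026 ]
[ 0.4824 -0.1186  0.026 ]
[ 0.4825 -0.1398  0.026 ]
s [ 0.6147 -0.1403  0.026 ]
s [ 0.6134 -0.1193  0.026 ]
(array([ 0.61580464, -0.12245818,  0.02624063]), np.float64(0.00778053665411157)) (array([ 0.61665194, -0.14146892,  0.02754901]), np.float64(0.004926311803781852))
```

Call:
{"fn": "arm_command", "kwargs": {
  "increments": [
    [[-1,-6,0,-10,0.5],[-3,-12,0,-19.8,0.5],[-5,-18,0,-19.8,0.5],[-7,-24,0,-19.8,0.5],[-7.5,-28.9,0,-19.8,0.5]]
  ]
}}

```text
time: 23.4
position: [0.5784, -0.1381, 0.1782]
orientation: [-3.128, -0.003, -1.612]
wrist_force: [0.9, -0.1, -0.3]
width: 0.044
```

Call:
{"fn": "arm_command", "kwargs": {
  "increments": [
    [[0,0,-3,0,0.5],[0,0,-6,0,0.5],[0,0,-8,0,0.5],[0,0,-8,0,0.5]]
  ]
}}

```text
time: 23.9
position: [0.5767, -0.139, 0.0967]
orientation: [-3.132, -0.003, -1.614]
wrist_force: [-0.2, -0.1, 0.2]
width: 0.0439
```

```bash
python3 - <<'E'
from h import *
s=cam("scene");crop(s,225,130,375,250,5,"s20")
print(robot.read_state()["position"],robot.read_state()["orientation"])
E
```

```text
[ 0.57770761 -0.13901217  0.09789484] [-3.12972629 -0.00313662 -1.61344472]
```

View pics/s20.png

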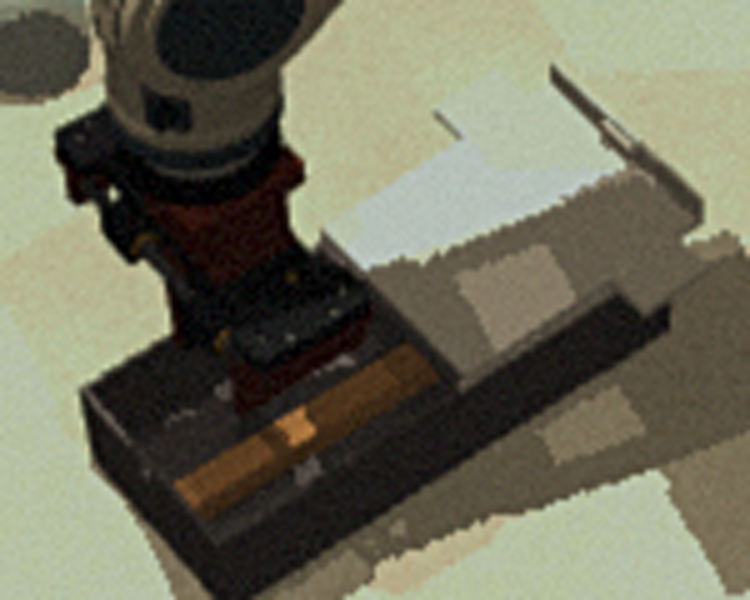

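Call:
{"fn": "arm_command", "kwargs": {
  "increments": [
    [[0,0.8,0,0,0.5],[0,0.8,-2,0,0.5],[0,0.8,-5,0,0.5],[0,0.8,-6.5,0,0.5],[0,0.8,-6.5,0,0.5]]
  ]
}}

```text
time: 24.58
position: [0.5768, -0.1307, 0.0315]
orientation: [-3.132, -0.003, -1.613]
wrist_force: [0.6, 0.5, 0.3]
width: 0.0437
```

```bash
python3 - <<'E'
from h import *
s=cam("scene");crop(s,225,150,345,260,6,"s21")
print(robot.read_state()["position"],robot.read_state()["orientation"],robot.read_state()["wrist_force"])
E
```

```text
[ 0.5775349  -0.13092902  0.032488  ] [-3.13060512e+00 -2.93721251e-03 -1.61339371e+00] [ 0.10099384 -0.49820172  1.43159269]
```

View pics/s21.png

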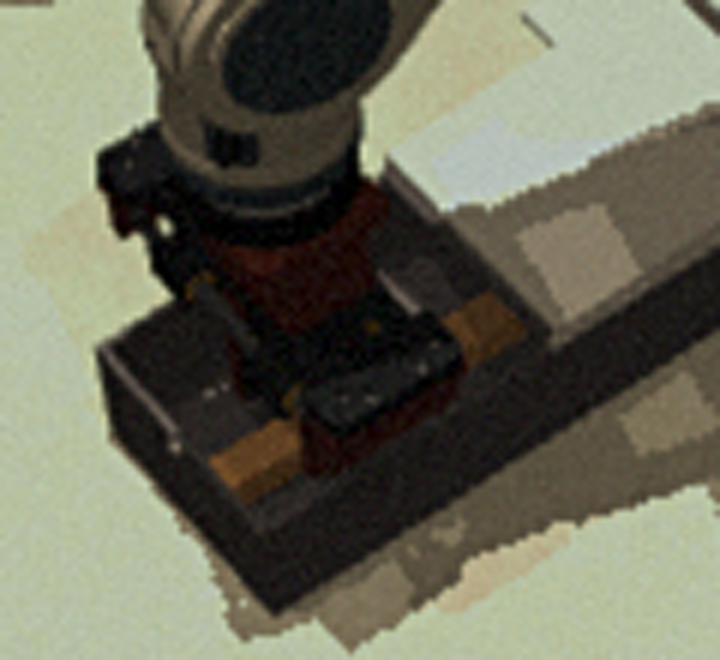

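Call:
{"fn": "arm_command", "kwargs": {
  "increments": [
    [[0,0,-1.2,0,0.5],[0,0,-2.1,0,0.5],[0,0,-2.1,0,0.2],[0,0,-2.1,0,0],[0,0,-2.1,0,0]]
  ]
}}

```text
time: 25.25
position: [0.5778, -0.131, 0.0118]
orientation: [-3.13, -0.003, -1.613]
wrist_force: [0.9, -0.9, -0.0]
width: 0.0197
```

Call:
{"fn": "arm_command", "kwargs": {
  "increments": [
    [[0,0,0,0,0],[0,0,0,0,0],[0,0,0,0,0]]
  ]
}}

```text
time: 25.62
position: [0.5778, -0.131, 0.0118]
orientation: [-3.13, -0.003, -1.613]
wrist_force: [-0.5, -0.1, -0.3]
width: 0.0198
```

Call:
{"fn": "arm_command", "kwargs": {
  "increments": [
    [[0,0,1,0,0],[0,0,2,0,0],[0,0,3,0,0],[0,0,3,0,0]]
  ]
}}

```text
time: 26.12
position: [0.5786, -0.1312, 0.0431]
orientation: [-3.128, -0.004, -1.613]
wrist_force: [-0.5, -0.9, -1.4]
width: 0.0198
```

```bash
python3 - <<'E'
from h import *
s=cam("scene");crop(s,225,150,345,260,6,"s22")
st=robot.read_state();print(st["position"],st["wrist_force"],st["width"])
E
```

```text
[ 0.57821697 -0.13109375  0.0425356 ] [-0.49556467  0.5981638  -1.0362541 ] 0.019779997524618297
```

View pics/s22.png

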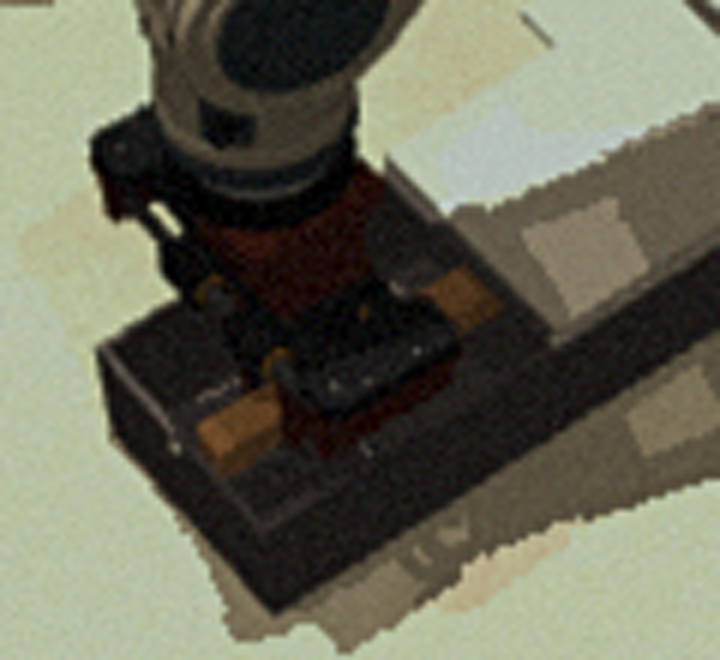

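Call:
{"fn": "arm_command", "kwargs": {
  "increments": [
    [[0,0,0.5,0,0],[0,0,1,0,0],[0,0,1.4,0,0]]
  ]
}}

```text
time: 26.55
position: [0.578, -0.1311, 0.0566]
orientation: [-3.129, -0.003, -1.613]
wrist_force: [-0.7, -0.8, -2.5]
width: 0.0196
```

Call:
{"fn": "arm_command", "kwargs": {
  "increments": [
    [[0,0,0.4,0,0],[0,0,0.8,0,0],[0,0,1.2,0,0]]
  ]
}}

```text
time: 26.92
position: [0.5779, -0.1311, 0.0688]
orientation: [-3.129, -0.003, -1.613]
wrist_force: [0.0, 0.9, -3.3]
width: 0.0197
```

Call:
{"fn": "arm_command", "kwargs": {
  "increments": [
    [[0,0,0.4,0,0],[0,0,0.8,0,0],[0,0,0.8,0,0]]
  ]
}}

```text
time: 27.3
position: [0.5782, -0.1311, 0.0773]
orientation: [-3.128, -0.003, -1.613]
wrist_force: [0.5, 0.8, -1.4]
width: 0.0196
```

```bash
python3 - <<'E'
from h import *
s=cam("scene");crop(s,225,130,345,240,6,"s23")
st=robot.read_state();print(st["position"],st["wrist_force"],st["width"])
E
```

```text
[ 0.57822802 -0.13110272  0.0771434 ] [ 0.07474351  0.75717321 -2.58277193] 0.01988714681409274
```

View pics/s23.png

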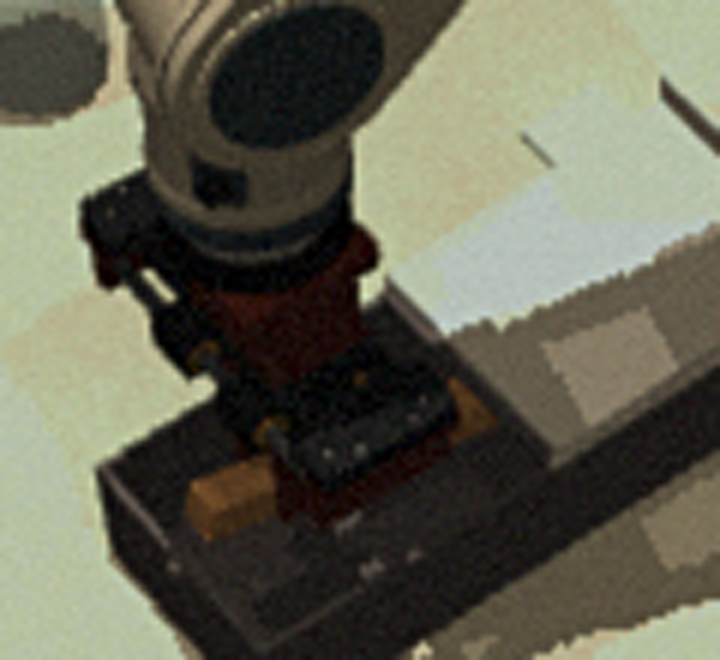

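Call:
{"fn": "arm_command", "kwargs": {
  "increments": [
    [[1.5,-0.05,0.4,0,0],[3,-0.1,0.8,0,0],[4.5,-0.15,1.2,0,0],[6,-0.2,1.6,0,0],[6,-0.2,1.6,0,0]]
  ]
}}

```text
time: 27.98
position: [0.64, -0.1332, 0.0936]
orientation: [-3.127, -0.004, -1.613]
wrist_force: [-0.7, -0.4, -1.4]
width: 0.0196
```

```bash
python3 - <<'E'
from h import *
s=cam("scene");crop(s,200,110,350,230,5,"s24")
st=robot.read_state();print(st["position"],st["wrist_force"],st["width"])
E
```

```text
[ 0.63862376 -0.13306526  0.09308213] [-0.22436505  0.22940407 -2.55592269] 0.01968477877619992
```

View pics/s24.png

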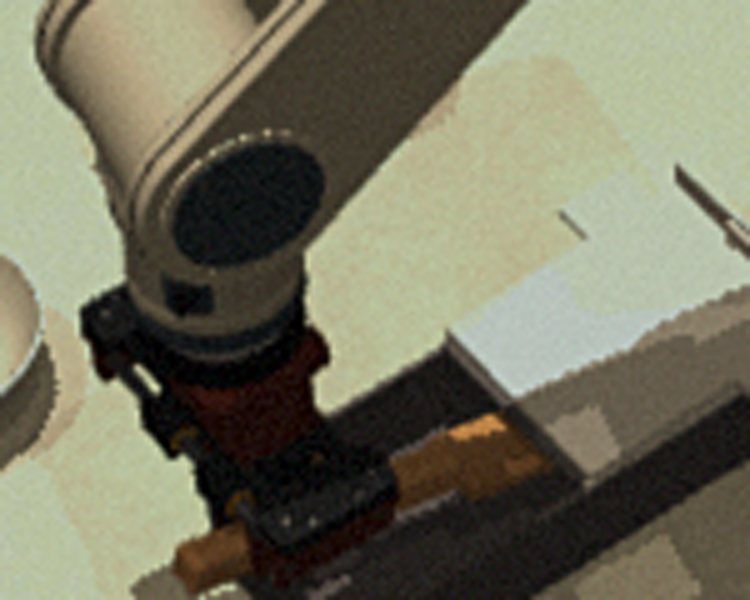

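Call:
{"fn": "arm_command", "kwargs": {
  "increments": [
    [[1.5,-0.05,0.4,0,0],[3,-0.1,0.8,0,0],[4.5,-0.15,1.2,0,0],[6,-0.2,1.6,0,0],[7.5,-0.25,2,0,0]]
  ]
}}

```text
time: 28.65
position: [0.7131, -0.1355, 0.1126]
orientation: [-3.13, -0.003, -1.613]
wrist_force: [0.7, 0.7, -1.0]
width: 0.02
```

```bash
python3 - <<'E'
from h import *
s=cam("scene");crop(s,170,90,330,210,5,"s25")
st=robot.read_state();print(st["position"],st["wrist_force"],st["width"])
E
```

```text
[ 0.71536689 -0.13565893  0.11356761] [ 1.5311216  -0.38822673 -0.78289709] 0.019728062405510147
```

View pics/s25.png

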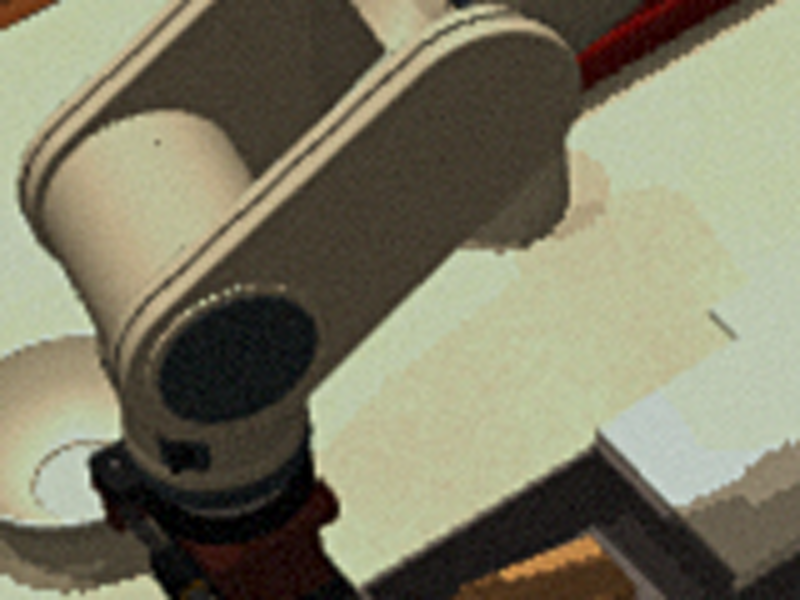

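Call:
{"fn": "arm_command", "kwargs": {
  "increments": [
    [[0.5,0,1.5,0,0],[0.5,0,4,0,0],[0.5,0,7,0,0],[0.5,0,10,0,0],[0.5,0,13,0,0]]
  ]
}}

```text
time: 29.32
position: [0.7196, -0.1356, 0.2452]
orientation: [-3.127, -0.004, -1.613]
wrist_force: [-0.1, 0.4, -1.3]
width: 0.0196
```

Call:
{"fn": "arm_command", "kwargs": {
  "increments": [
    [[-2,0,3,0,0],[-4,0,6,0,0],[-5,0,8,0,0],[-5,0,9,0,0],[-5,0,9,0,0]]
  ]
}}

```text
time: 29.95
position: [0.6701, -0.1357, 0.3356]
orientation: [-3.126, -0.004, -1.613]
wrist_force: [0.6, 0.6, -1.6]
width: 0.0198
```

```bash
python3 - <<'E'
from h import *
s=cam("scene","s26");t=cam("top","t26")
st=robot.read_state();print(st["position"],st["wrist_force"],st["width"],st["qvel"].round(4))
E
```

```text
[ 0.66960352 -0.1354604   0.33392023] [ 0.60130629 -0.25488825 -2.61962325] 0.02011622401368697 [-0.0011  0.0092  0.0051 -0.0017  0.0001 -0.0014]
```

View pics/s26.png

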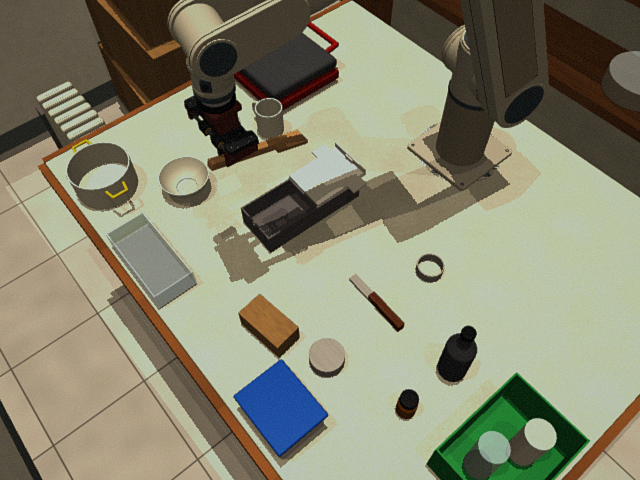

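View pics/t26.png

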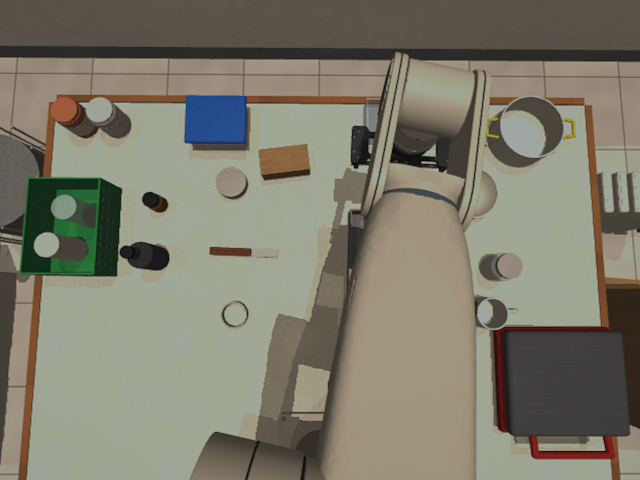

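```bash
python3 - <<'E'
from h import *
s=cam("scene")
for p,y in [((305,138),-.128),((210,163),-.137)]:
    e,d=ray(s,p);print((e+d*(y-e[1])/d[1]).round(3))
crop(s,190,90,320,180,6,"s27")
for n in ["jar","mug","bowl","tea_box","flat_tin","cutter","flask","spice"]:
    r=robot.regions_of(n,"scene"); print(n,r and r[0]["point"])
E
```

```text
[ 0.463 -0.128  0.267]
[ 0.709 -0.137  0.354]
jar []
mug []
bowl [181.2, 175.8]
tea_box [266.6, 326.1]
flat_tin [328.9, 355.9]
cutter [428.4, 275.0]
flask [455.6, 355.3]
spice [406.2, 402.3]
```

View pics/s27.png

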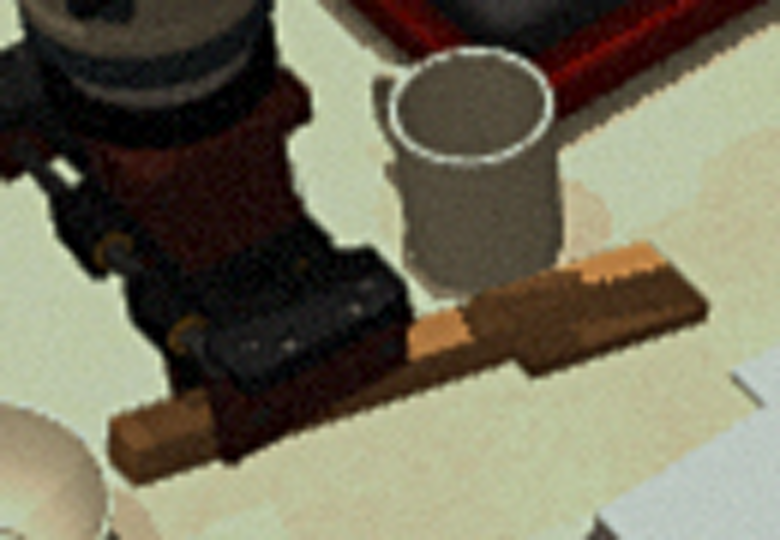

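Call:
{"fn": "arm_command", "kwargs": {
  "increments": [
    [[0,0,0,0,0],[0,0,0,0,0],[0,0,0,0,0],[0,0,0,0,0],[0,0,0,0,0]]
  ]
}}

```text
time: 31.12
position: [0.6696, -0.1356, 0.335]
orientation: [-3.128, -0.004, -1.613]
wrist_force: [0.2, 0.5, -1.6]
width: 0.0196
```

```bash
python3 - <<'E'
from h import *
s=cam("scene");crop(s,190,90,370,225,4,"s28")
st=robot.read_state();print(st["position"],st["wrist_force"],st["width"],st["qvel"].round(3))
E
```

```text
[ 0.66963029 -0.13559304  0.33500013] [-1.00710166  0.64910622 -1.87279593] 0.019495087152819182 [-0.001  0.    -0.001  0.    -0.    -0.   ]
```

View pics/s28.png

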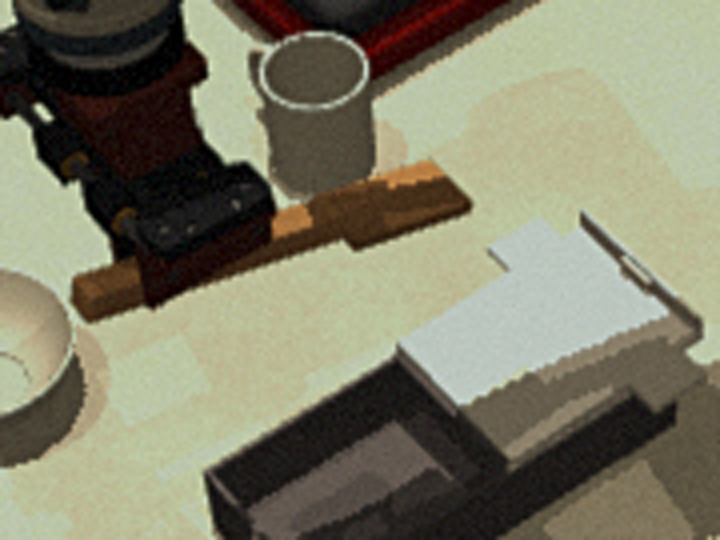

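The paddle hasn't moved between the two pictures: its blade end is still at about (470,205), well clear of the bin. The hatch lies on the cover and the bin is empty.

```bash
python3 -c "
from bench import robot
print(robot.finish_job())"
```

```text
the job is handed in; nothing more can be done
None
```

The job is done and handed in at about 31 s of the 72 s allowed; no verdict was reported.

**What I did**
- **Hatch:** On the first try, with the lever held by its handle, it slipped in the pads and tipped about 40° tip-down, so the hatch stayed shut. I pressed the lever flat on the table and gripped it again on the blade. It then snapped the hatch free at about 9 N, and I swung the hatch right over.
- **Lever:** I laid it flat on the table to the left of the bin and let go.
- **Paddle:** I gripped it by the handle and lifted it. The cover's edge tilted it about 15°. I drew it out lengthwise and raised it.

**What the last checks showed**
- **Paddle:** The gripper holds it at 19.6 mm opening, and it looked unchanged in two pictures about 1 s apart. From one picture, its blade end is at z ≈ 0.27 m and its handle end at ≈ 0.35 m, where at least 0.12 m was needed. The same picture gives a length of 0.26 m against 0.25 m, so expect about 1 cm of error.
- **Hatch and lever:** The pictures show the hatch lying on the cover and the lever flat on the table.
- **Other things on the shelf:** Six of the eight were found close to where they started. The detector missed the jar and mug in the last picture; both look in place to the eye, the jar only in the last top view.
- **Measuring:** Points measured from two views came out up to 9 mm low against the stated sizes (mostly 2–5 mm), so for those I used the stated heights.

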